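# Hang the bent pry bar in the revolving tool stand

### The arm

A 6-joint arm with a two-finger parallel gripper is mounted at the origin on the work surface. World frame = base frame: x ahead of the robot, y to its left, z up, the work surface at z = 0. Lengths are in m, angles in rad, forces in N, time in s.
With the tool pointing down it reaches from about 0.3 to 0.85 m from the base axis. Payload 5.4 kg.
Tool frame: the origin (TCP) lies on the centre line of the jaws, within the pads' length; the fingertips stand 22 mm ahead of it and the grasp point (between the pads) lies 3 mm ahead of it; y points along the fingers, z is the direction in which the jaws open and shut, and the axes are right-handed (so a half turn about y gives the same grasp; the last joint's range is limited). The gripper opens to 85 mm and grips with 20 to 120 N. Pads are 22 mm wide; open, the fingers measure 114 mm over their backs; the gripper's body (76 mm by 85 mm) begins 54 mm behind the grasp point. The pads swing forward as they close: fully open they stand 13 mm farther back than shut.
Start: joints at [1.077, 0.158, 1.597, -0, 1.386, -0.21], TCP at [0.161, 0.552, 0.253] pointing down, gripper open.
Joint ranges: [-2.91, 2.91], [-0.94, 2.29], [0.18, 2.7], [-1.29, 4.43], [0.17, 2.64], [-3, 3]. Speed limits (rad/s): [2.57, 2.57, 3.14, 3.14, 3.14, 3.14].

### API

Orientations are given as a 3x3 rotation matrix whose columns are the frame's x, y, z axes.
In Python, from plant import * gives the robot as it stands. The module is installed in compiled form; this text tells all that it offers.
- The arm moves only by the tool apply_moves, never from a script. Its argument "commands" is a list of rows, each an object with "translation": the shift along the tool's x, y, z in mm, a list of three; "rotation": the turn, a rotation vector about the tool's x, y, z in degrees, a list of three; "fingers": the finger opening in mm, from 0 to 85.4. A call has 1 to 8 rows; each row shifts and turns the pose as measured when the row begins, along the tool's axes as they then stand; what a row does not reach is not made up. A row lasts 1/8 s, in which the tool goes at most 62.5 mm and 10.7 degrees, less where a joint would pass 70% of its speed; a pose out of reach is approached as far as the arm can. A call with a gripper value outside its range is refused whole. The fingers move at their own pace and stop on an object; "force" is the grip in N (left out, the last holds). Time passes only in rows, so rows that do not move let the fingers close. It gives the time, the measured TCP pose, the force and the opening at its end, in the units of the state.
- state(): the state, without advancing time (a new reading comes with each control period).
- grab_frame(name): name is "side" or "top" or "wrist"; returns the picture (420x560x3 uint8, red, green, blue); there is no depth.
- get_calibration(name): a dict with "camera_matrix" (3x3 intrinsics, pixels), "rvec" (rotation vector, rad) and "tvec" (3), from world to camera coordinates, as OpenCV has them. Camera axes: x right, y down, z forward; pixel columns grow to the right and rows downward; lengths in m; the calibration is good to about 2 mm. A picture is of the moment at which its call begins: read the wrist's pose just before it. get_calibration takes no time and is no camera call; for the wrist camera it gives the pose at the moment of the call.
- close_job(): hands the job in, once; it reports no verdict.
The state is a dict: "time_s": time; "joint_pos": joint angles; "dq": joint speeds; "tau": joint torques, N m; "position": TCP position; "orientation": TCP orientation; "force": force on the tool from outside, world axes, zero at the start; "torque": the same for the moment, N m; "finger_gap": finger opening in m.
Only numpy, scipy, OpenCV 4.12 (cv2) and the standard library are available. Lean on these libraries where they do the work, as an engineer would, in place of code of your own. Each camera call takes 0.05 s, during which the arm holds its last target.

### The job

First turn the six-arm tool stand by pushing it round until its empty green socket faces the front, squarely towards the robot's side of the bench. Then take the green-handled pry bar out of the red pot, feed its bent toe down into the green socket at a slant and straighten the bar as it goes down, keeping hold of it until its collar rests on the socket. Leave it hanging upright there, collar flat on the socket, with the green socket still at the front, and do not disturb the spray can, jar and wrench.

Things in the scene. Friction and masses are not known exactly. Their poses are not given: they have to be found in the camera images.
- stand: Fixed foot of the revolving tool stand: round dark steel base plate, 210 mm across, at most 24 mm high, with a 32 mm column. Origin: on the bench, on the vertical axis about which the rotor turns. Its x axis is the world's (away from the robot): the front of the stand is its -x side.
- rotor (a joint): Angle of the stand's rotor (rad) about the stand's vertical axis, counter-clockwise positive seen from above. At 0 (or a full turn) the green socket faces the front, -x. It starts 0.9 to 2.3. Turns without stops and stays where it is left: friction 0.2 N m, about 2 N at the sockets.
- hub_knob (a point): Centre of the black ball knob (34 mm) on the rotor's hub, 174 mm up, on the rotor axis. From the 68 mm hub six spokes 60 degrees apart carry upright pipe sockets, axes 100 mm from the rotor axis, 42 mm outside, from 114 to 150 mm above the bench. The 58 mm gaps between sockets are open from above, outside the hub: a closed gripper can dip in and push a socket round.
- next_socket (a point): Centre of the mouth, 150 mm up, of the dark empty socket 60 degrees clockwise (from above) of the green one. The socket on the green one's other side is empty too; the three beyond hold fixed pry bars with blue, grey and orange handles, up to 242 mm high.
- socket_mouth (a point): Centre of the green, empty socket's mouth: on its bore axis, level with its top face, 150 mm above the bench, 100 mm from the rotor axis. Below it the round 28 mm bore is 36 mm deep and open at the bottom, with free space down to the base plate.
- pry_bar: Loose green-handled pry bar, 200 mm long, 0.2 to 0.3 kg. Origin: centre of its collar's underside; z points up the handle, the bent toe goes to -x. Black collar 42 mm across, z = 0 to 6 mm. Below: 23 mm tapered ferrule to z = -10 mm, then a 12 x 12 mm shank down to the elbow. Starts leaning 38 degrees in the pot, handle towards its -x; lift it straight up out of the pot.
- handle_mid (a point): Middle of the bar's green handle, z = 47 mm in the bar's frame. The handle is square, 30 x 30 mm with rounded edges, flats facing the bar's x and y, from z = 6 to 88 mm, with a round cap to 92 mm.
- elbow (a point): The bar's elbow, z = -72 mm on the shank's axis. From here the toe goes down at 45 degrees to the shank, towards the bar's -x. The bar cannot pass the socket upright: tilt it about 45 degrees, handle leaning to the toe's side, so that the toe hangs vertical and goes in, then straighten it while the elbow goes through the bore.
- toe_tip (a point): Centre of the end of the bar's bent toe, at x = -35 mm, z = -107 mm in the bar's frame. The toe is 50 mm long from the elbow, 9 mm thick and 12 mm wide, 16 mm wide in its last 26 mm.
- pot: Fixed, open, square, upright red steel pot, 53 x 46 mm outside and 93 mm tall, walls and floor 3 mm, on a 94 x 80 x 3 mm foot plate. Origin: on the bench under its centre. The pry bar leans over its -x wall.
- spray_can: Upright white spray can with a blue band and red cap, 52 mm across, 165 mm tall. Origin: centre of its underside. Leave alone.
- jar: Upright amber jar with steel lid, 66 mm across, 85 mm tall. Origin: centre of its underside. Leave alone.
- wrench: Steel wrench lying on the bench, 170 mm long. Origin: at its middle, underside. Leave alone.
Mind the look-alikes: they are no part of the job. Leave any pink or purple look-alike of the pry_bar alone.

How it is judged:
On the way, in this order (a step that is already met when the one before it is completed fails the run):
1. the green socket has been turned to the front and the rotor is at rest (x of socket_mouth in the frame of stand below -0.0935 m and velocity of joint rotor between -0.1 and 0.1 rad/s), for 0.2 s.
2. the bent toe is in the socket's mouth with the bar at a slant (horizontal distance between toe_tip and socket_mouth below 0.014 m and z of toe_tip in the frame of socket_mouth between -0.036 and -0.004 m and angle between pry_bar's own z axis and vertical above 0.3 rad).
3. the bar, still held by the gripper, is lowered upright until its collar is down on the socket (z of pry_bar in the frame of socket_mouth below 0.012 m and horizontal distance between pry_bar and socket_mouth below 0.008 m and angle between pry_bar's own z axis and vertical below 0.2 rad and contact force between the fingers and pry_bar above 0.5 N).
At the end, for the whole second after the job is handed in: The green-handled pry bar hangs released and still in the green socket: its collar within 4 mm of the socket's top face and 8 mm of its centre, upright within 5 degrees, and the green socket faces the front (-x) of the stand within about 20 degrees (z of pry_bar in the frame of socket_mouth between -0.004 and 0.004 m and horizontal distance between pry_bar and socket_mouth below 0.008 m and angle between pry_bar's own z axis and vertical below 0.09 rad and x of socket_mouth in the frame of stand below -0.0935 m and linear speed of pry_bar below 0.03 m/s and contact force between the fingers and pry_bar below 0.1 N); the robot touches nothing.
It fails at once if the spray can was moved more than 25 mm or tipped (distance of spray_can from where it was at the start of the episode above 0.025 m or angle between spray_can's own z axis and vertical above 0.35 rad).
It fails at once if the jar was moved more than 25 mm or tipped (distance of jar from where it was at the start of the episode above 0.025 m or angle between jar's own z axis and vertical above 0.35 rad).
It fails at once if the wrench was moved more than 25 mm (distance of wrench from where it was at the start of the episode above 0.025 m).
It also fails if it takes over 69 s, if anything falls off the work surface, if the arm or the gripper's body presses on something with over 40 N, if the wrist force passes 120 N, or if a joint passes its speed limit or range.

## Working session

There is one attempt and no reset: what is moved stays moved. The work goes in short steps, Python scripts to look and compute and a tool call to move; the robot and the scene stay as the last step left them, time stands still between calls to the robot, and variables do not carry over. Pictures are saved under pics/ and viewed, and the job is handed in when it is done.

Besides the shell and the picture viewer there is one more tool, called after "Emit:" in YAML: its name, and indented under it one key for each argument. apply_moves: Moves the arm, as the interface text tells. Its arguments: {"type":"object","properties":{"commands":{"type":"array"},"force":{"type":"number"}},"required":["commands"]}

```bash
mkdir -p pics
cat > h.py <<'E'
from plant import *
import numpy as np, cv2
def cal(n):
    c=get_calibration(n); K=np.array(c['camera_matrix'],float); R=cv2.Rodrigues(np.array(c['rvec'],float))[0]; t=np.array(c['tvec'],float).ravel()
    return K,R,t
def proj(n,P,c=None):
    K,R,t=c or cal(n); p=(np.atleast_2d(P)@R.T+t)@K.T; return p[:,:2]/p[:,2:]
def ray(n,uv,c=None):
    K,R,t=c or cal(n); d=R.T@np.linalg.solve(K,[uv[0],uv[1],1]); return -R.T@t,d/np.linalg.norm(d)
def atz(n,uv,z,c=None):
    o,d=ray(n,uv,c); return o+d*(z-o[2])/d[2]
def tri(obs):
    A=np.zeros((3,3));b=np.zeros(3)
    for n,uv in obs:
        o,d=ray(n,uv) if isinstance(n,str) else ray('',uv,n); M=np.eye(3)-np.outer(d,d);A+=M;b+=M@o
    return np.linalg.solve(A,b)
def save(n,f,img=None,box=None,s=1):
    if img is None: img=grab_frame(n)
    i=img
    if box: i=i[box[1]:box[3],box[0]:box[2]]
    if s!=1: i=cv2.resize(i,None,fx=s,fy=s,interpolation=cv2.INTER_CUBIC)
    cv2.imwrite(f,i[:,:,::-1]); return img
E
python3 - <<'E'
from h import *
np.set_printoptions(precision=4,suppress=True)
s=state();print(s)
for n in ('side','top','wrist'):
    im=save(n,f'pics/{n}0.png'); np.save(f'pics/{n}0.npy',im)
    K,R,t=cal(n);print(n,K[0,0],-R.T@t,R[2])
E
```

```text
{'time_s': 0.0, 'joint_pos': array([ 1.0769,  0.1591,  1.5983,  0.    ,  1.3862, -0.2101]), 'dq': array([-0.0017, -0.0007, -0.0021,  0.0023, -0.0024, -0.    ]), 'tau': array([  0.0011, -39.5994, -33.1434,  -0.    ,   0.0082,   0.    ]), 'position': array([0.1608, 0.5515, 0.2523]), 'orientation': array([[ 0.96  , -0.001 ,  0.28  ],
       [-0.28  , -0.0017,  0.96  ],
       [-0.0004, -1.    , -0.0019]]), 'force': array([0.5186, 0.3038, 0.8326]), 'torque': array([-0.0256,  0.0092, -0.0414]), 'finger_gap': 0.08541965530988965}
side 446.57639142397886 [ 0.4036 -0.6194  0.966 ] [ 0.1568  0.6114 -0.7756]
top 396.10642591014874 [0.4064 0.0226 1.3571] [ 0.1202  0.0255 -0.9924]
wrist 355.7016874060652 [0.0869 0.5729 0.3732] [ 0.2879 -0.0864 -0.9538]
```

View pics/side0.png

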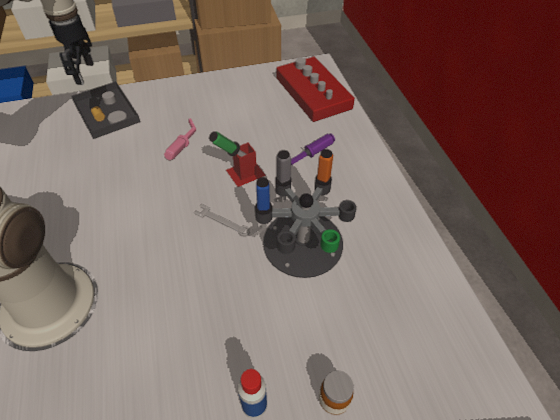

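View pics/top0.png

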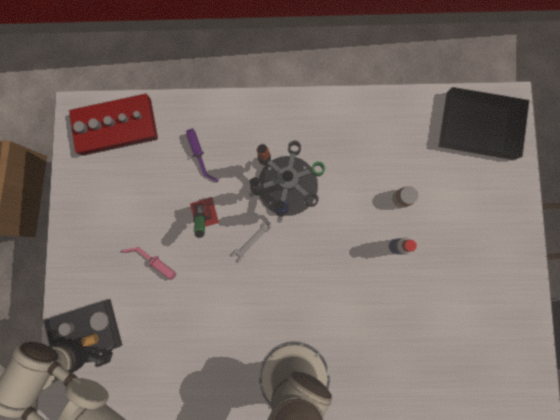

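View pics/wrist0.png

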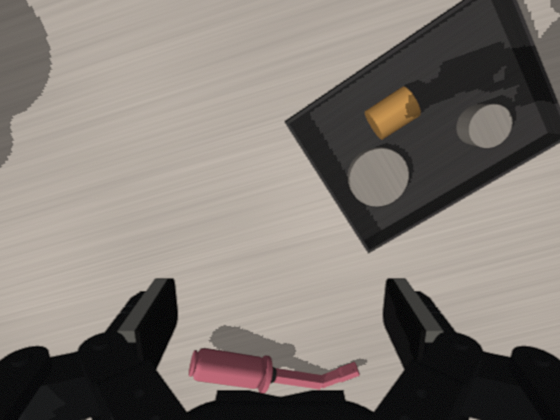

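The side view shows the stand near (303,242), its green socket at (331,240), and the pot at (245,165) with the green bar's handle at (225,143). The look-alikes are a pink bar at (180,145) and a purple bar at (318,147). The blue, grey and orange bars on the stand are fixed. I choose the green handle leaning out of the red pot and check it in a close crop.

Run:
```python
from h import *
a=np.load('pics/side0.npy');b=np.load('pics/top0.npy')
A=cv2.resize(a[120:280,190:370],None,fx=3.5,fy=3.5,interpolation=cv2.INTER_CUBIC);save('', 'pics/c1.png',A)
B=cv2.resize(b[120:270,170:340],None,fx=4,fy=4,interpolation=cv2.INTER_CUBIC);save('','pics/c2.png',B)
```

```text
(no output)
```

View pics/c1.png

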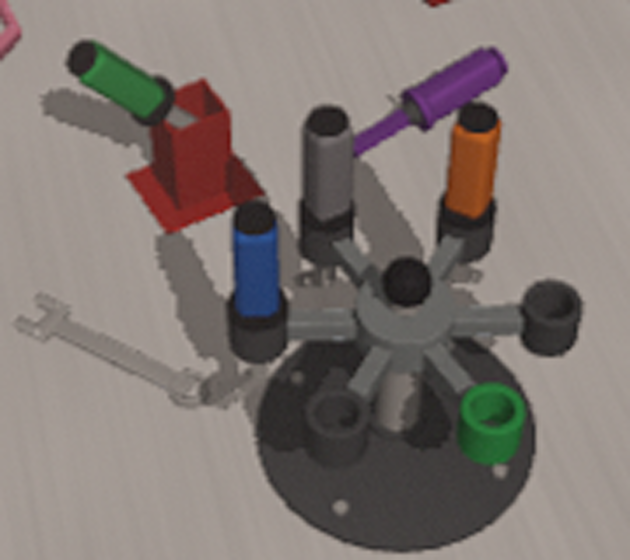

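View pics/c2.png

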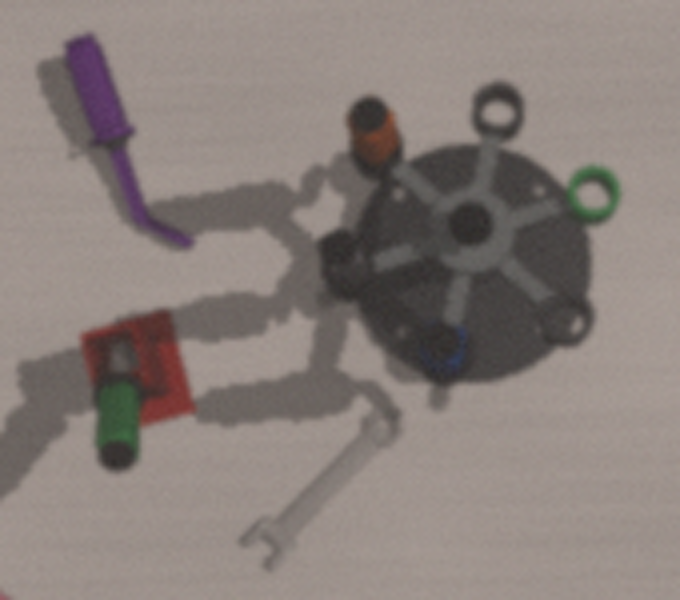

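```bash
cat >> h.py <<'E'
def c1(x,y): return (190+(x+.5)/3.5-.5,120+(y+.5)/3.5-.5)
def c2(x,y): return (170+(x+.5)/4-.5,120+(y+.5)/4-.5)
E
python3 - <<'E'
from h import *
np.set_printoptions(precision=4,suppress=True)
for nm,a,b,z in [('knob',(407,281),(470,223),.174),('green',(492,408),(594,194),.15),('next',(338,412),(566,320),.15),('prev',(552,303),(497,111),.15),('cap',(83,57),(117,456),None)]:
    p=tri([('side',c1(*a)),('top',c2(*b))]); print(nm,p)
    if z: print('   ',atz('side',c1(*a),z),atz('top',c2(*b),z))
for q in [(83,335),(172,310),(193,412)]: print('foot',atz('top',c2(*q),.003))
for q in [(126,178),(171,231),(266,192)]: print('foot side',atz('side',c1(*q),.003))
for q in [(205,82),(230,110)]: print('rim',atz('side',c1(*q),.093))
E
```

```text
knob [0.6412 0.0141 0.1715]
    [0.6402 0.0121 0.174 ] [0.6409 0.0141 0.174 ]
green [ 0.6685 -0.0827  0.1472]
    [ 0.6686 -0.0846  0.15  ] [ 0.667  -0.0823  0.15  ]
next [ 0.5714 -0.0591  0.145 ]
    [ 0.5723 -0.0625  0.15  ] [ 0.5689 -0.0586  0.15  ]
prev [ 0.7369 -0.0087  0.1452]
    [ 0.7363 -0.0123  0.15  ] [ 0.7342 -0.0084  0.15  ]
cap [0.4681 0.2801 0.1791]
foot [0.5815 0.3495 0.003 ]
foot [0.6022 0.2722 0.003 ]
foot [0.5134 0.2533 0.003 ]
foot side [0.4932 0.3199 0.003 ]
foot side [0.518  0.2503 0.003 ]
foot side [0.6049 0.2734 0.003 ]
rim [0.5675 0.3229 0.093 ]
rim [0.5798 0.2855 0.093 ]
```

Emit:
apply_moves:
  commands:
    - {"translation": [0,-25,0],"rotation": [0,-8.2,0],"fingers": 0}
    - {"translation": [0,-35,0],"rotation": [0,-8.2,0],"fingers": 0}
    - {"translation": [38,0,-42],"rotation": [0,0,0],"fingers": 0}
    - {"translation": [38,0,-42],"rotation": [0,0,0],"fingers": 0}
    - {"translation": [38,0,-42],"rotation": [0,0,0],"fingers": 0}
    - {"translation": [38,0,-42],"rotation": [0,0,0],"fingers": 0}
    - {"translation": [38,0,-42],"rotation": [0,0,0],"fingers": 0}
    - {"translation": [38,0,-42],"rotation": [0,0,0],"fingers": 0}

```text
time_s: 1.15
position: [0.3956, 0.297, 0.3122]
orientation: [[1.0, -0.002, -0.021], [0.021, -0.004, 1.0], [-0.002, -1.0, -0.004]]
force: [0.4, 0.9, -0.8]
finger_gap: 0.0002
```

```bash
cat >> h.py <<'E'
np.set_printoptions(precision=4,suppress=True)
def to(P,s=None):
    s=s or state(); return s['orientation'].T@(np.array(P)-s['position'])*1000
def yaw(s): return np.degrees(np.arctan2(s['orientation'][1,0],s['orientation'][0,0]))
E
python3 - <<'E'
from h import *
s=state();print(s['time_s'],s['position'],yaw(s),to([.712,-.056,.30]),s['orientation'])
E
```

```text
1.15 [0.3956 0.297  0.3122] 1.1759474642797376 [ 309.0814   13.1191 -359.3791] [[ 0.9998 -0.0019 -0.0205]
 [ 0.0205 -0.0043  0.9998]
 [-0.002  -1.     -0.0043]]
```

Emit:
apply_moves:
  commands:
    - {"translation": [37,0,-43],"rotation": [0,0.4,0],"fingers": 0}
    - {"translation": [37,0,-43],"rotation": [0,0.4,0],"fingers": 0}
    - {"translation": [37,0,-43],"rotation": [0,0.4,0],"fingers": 0}
    - {"translation": [37,0,-43],"rotation": [0,0,0],"fingers": 0}
    - {"translation": [37,0,-43],"rotation": [0,0,0],"fingers": 0}
    - {"translation": [37,0,-43],"rotation": [0,0,0],"fingers": 0}
    - {"translation": [37,0,-43],"rotation": [0,0,0],"fingers": 0}
    - {"translation": [37,0,-43],"rotation": [0,0,0],"fingers": 0}

```text
time_s: 2.15
position: [0.7001, -0.0587, 0.3101]
orientation: [[1.0, -0.005, 0.002], [-0.002, -0.002, 1.0], [-0.005, -1.0, -0.002]]
force: [0.3, 1.0, -0.4]
finger_gap: -0.0001
```

Run:
```python
from h import *
s=state();print(s['time_s'],s['position'],yaw(s),to([.712,-.056,.20]))
im=save('wrist','pics/w1.png')
```

```text
2.15 [ 0.7001 -0.0587  0.3101] -0.13670332136566843 [ 12.3828 110.023    3.0098]
```

View pics/w1.png

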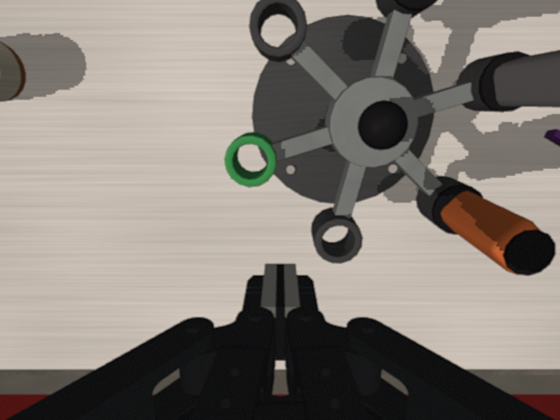

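Run:
```python
from h import *
print(atz('wrist',(381,125),.174),atz('wrist',(250,158),.15),atz('wrist',(338,236),.15),atz('wrist',(277,25),.15))
s=state();print(proj('wrist',s['position']+[0,0,-.022]), proj('wrist',[.712,-.056,.12]))
```

```text
[0.6412 0.0038 0.174 ] [ 0.6669 -0.09    0.15  ] [ 0.7323 -0.0187  0.15  ] [ 0.5736 -0.0679  0.15  ]
[[281.4428 281.9426]] [[292.3445 203.1161]]
```

Run:
```python
from h import *
s=state();print(s['position'],yaw(s),s['dq'])
C=cal('wrist');im=save('wrist','pics/w2.png');s=state();print(s['position'])
D=cal('wrist');print(C[2],D[2]); np.save('pics/w2.npy',im)
def f(m): 
    ys,xs=np.nonzero(m);return xs.mean(),ys.mean(),len(xs),xs.min(),xs.max(),ys.min(),ys.max()
i=im.astype(int);print(f((i[:,:,1]>i[:,:,0]+40)&(i[:,:,1]>i[:,:,2]+40)))
```

```text
[ 0.7026 -0.0655  0.307 ] -0.44866556182823636 [ 0.026  -0.0641  0.1385 -0.0012 -0.0239  0.0759]
[ 0.7007 -0.0625  0.3068]
[ 0.0621 -0.7251  0.2232] [ 0.0586 -0.723   0.2256]
(np.float64(259.03914259086673), np.float64(157.8807082945014), 1073, np.int64(233), np.int64(284), np.int64(133), np.int64(184))
```

View pics/w2.png

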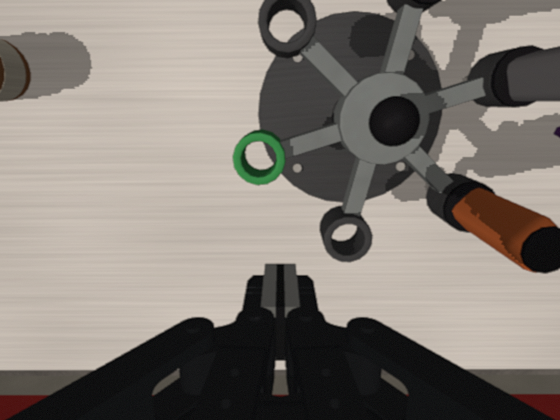

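Run:
```python
from h import *
R=cal('wrist')[1]
s=state()
C=(cal('wrist')[0],R,np.array([.0621,-.7251,.2232]))
for p,z in [((396,121),.174),((259,158),.15),((347,236),.15),((288,24),.15)]:print(atz('',p,z,C))
print(s['dq'],to([.712,-.056,.2],s))
```

```text
[0.6389 0.0132 0.174 ]
[ 0.667  -0.0831  0.15  ]
[ 0.732  -0.0118  0.15  ]
[ 0.5737 -0.0604  0.15  ]
[ 0.0625 -0.0775  0.0826  0.038   0.0287  0.0264] [ 12.0694 106.6515   6.9447]
```

Emit:
apply_moves:
  commands:
    - {"translation": [11,20,6],"rotation": [0,0,0],"fingers": 0}
    - {"translation": [0,40,0],"rotation": [0,0,0],"fingers": 0}
    - {"translation": [0,35,0],"rotation": [0,0,0],"fingers": 0}
    - {"translation": [0,20,0],"rotation": [0,0,0],"fingers": 0}
    - {"translation": [0,0,0],"rotation": [0,0,0],"fingers": 0}

```text
time_s: 2.88
position: [0.7107, -0.0558, 0.1878]
orientation: [[1.0, -0.009, 0.008], [-0.008, -0.002, 1.0], [-0.009, -1.0, -0.002]]
force: [0.5, -0.3, -0.5]
finger_gap: 0.0002
```

Run:
```python
from h import *
s=state();print(s['time_s'],s['position'],yaw(s),s['force'],to([.712,-.056,.14]))
save('wrist','pics/w3.png')
```

```text
2.875 [ 0.7107 -0.0558  0.1878] -0.4560244955397173 [ 0.477  -0.2953 -0.4512] [ 1.7317 47.761  -0.0768]
```

View pics/w3.png

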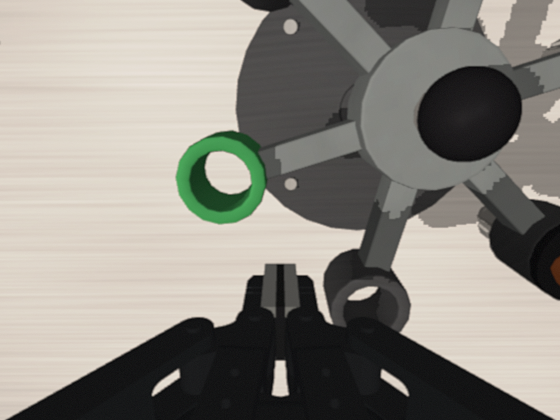

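Run:
```python
from h import *
s=state();print(s['joint_pos'])
```

```text
[-0.2457  0.5647  1.2086 -0.0041  1.374  -1.8078]
```

Emit:
apply_moves:
  commands:
    - {"translation": [0,0,0],"rotation": [0,-10,0],"fingers": 0}
    - {"translation": [0,0,0],"rotation": [0,-10,0],"fingers": 0}
    - {"translation": [0,0,0],"rotation": [0,-10,0],"fingers": 0}
    - {"translation": [0,0,0],"rotation": [0,-10,0],"fingers": 0}
    - {"translation": [0,0,0],"rotation": [0,-6,0],"fingers": 0}
    - {"translation": [0,0,0],"rotation": [0,0,0],"fingers": 0}

```text
time_s: 3.68
position: [0.7176, -0.0567, 0.2052]
orientation: [[0.681, 0.015, -0.732], [0.732, -0.008, 0.681], [0.005, -1.0, -0.017]]
force: [-0.7, 0.2, -0.4]
finger_gap: 0.0001
```

Run:
```python
from h import *
s=state();print(s['joint_pos'],s['time_s'],s['position'],yaw(s),s['orientation'][2],to([.712,-.056,.15]))
save('wrist','pics/w4.png')
```

```text
[-0.2446  0.5527  1.1938 -0.0038  1.3783 -2.6357] 3.675 [ 0.7176 -0.0567  0.2052] 47.03983443697999 [ 0.0048 -0.9999 -0.0165] [-3.629  55.125   5.4941]
```

View pics/w4.png

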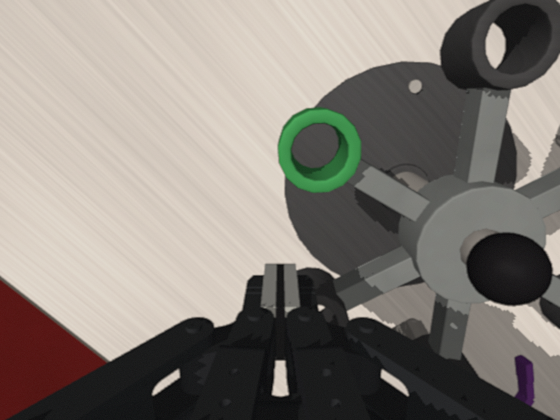

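Emit:
apply_moves:
  commands:
    - {"translation": [-4,30,5],"rotation": [0,0,0],"fingers": 0}
    - {"translation": [0,20,0],"rotation": [0,0,0],"fingers": 0}
    - {"translation": [0,8,0],"rotation": [0,0,0],"fingers": 0}
    - {"translation": [0,0,0],"rotation": [0,0,0],"fingers": 0}

```text
time_s: 4.22
position: [0.7146, -0.0571, 0.1494]
orientation: [[0.686, 0.022, -0.728], [0.728, -0.009, 0.686], [0.008, -1.0, -0.022]]
force: [0.6, -0.3, 1.3]
finger_gap: 0.0
```

Run:
```python
from h import *
s=state();print(s['time_s'],s['position'],yaw(s),s['orientation'][2],s['force'],to([.712,-.056,.145]))
save('wrist','pics/w5.png')
```

```text
4.225 [ 0.7146 -0.0571  0.1494] 46.721078011144584 [ 0.0083 -0.9997 -0.0223] [ 0.5799 -0.3335  1.33  ] [-1.0029  4.3245  2.6965]
```

View pics/w5.png

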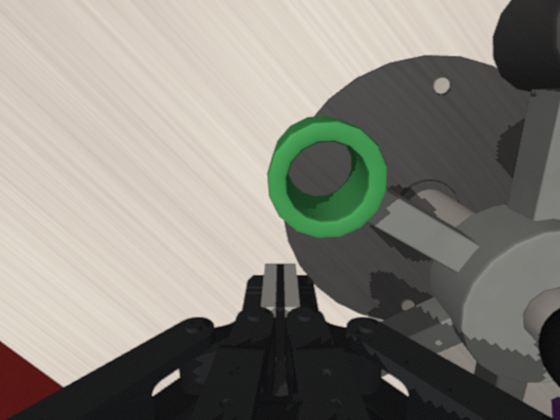

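Emit:
apply_moves:
  commands:
    - {"translation": [-14,1,2],"rotation": [0,8,0],"fingers": 0}
    - {"translation": [-14,1,1.5],"rotation": [0,8,0],"fingers": 0}
    - {"translation": [-14,1,1],"rotation": [0,8,0],"fingers": 0}
    - {"translation": [-14,1,1],"rotation": [0,8,0],"fingers": 0}

```text
time_s: 4.78
position: [0.6706, -0.0848, 0.1505]
orientation: [[0.971, 0.037, -0.237], [0.237, -0.011, 0.971], [0.034, -0.999, -0.02]]
force: [2.4, -0.1, -0.8]
finger_gap: -0.0001
```

```bash
cat > ps.py <<'E'
from h import *
s=state();r=s['position'][:2]-[.640,.0135];print(s['time_s'],s['position'],'R',np.hypot(*r),'psi',np.degrees(np.arctan2(r[1],r[0])),'yaw',yaw(s),s['force'],s['orientation'][2])
E
python3 ps.py
```

```text
4.775 [ 0.6706 -0.0848  0.1505] R 0.10292124968103063 psi -72.72320028358273 yaw 13.730004223210189 [ 2.4198 -0.0656 -0.7916] [ 0.0337 -0.9992 -0.02  ]
```

Emit:
apply_moves:
  commands:
    - {"translation": [-14,2,1],"rotation": [0.5,7.5,1],"fingers": 0}
    - {"translation": [-14,1,1],"rotation": [0.5,7.5,1],"fingers": 0}
    - {"translation": [-14,1,1],"rotation": [0.3,7.5,0.5],"fingers": 0}
    - {"translation": [-14,1,1],"rotation": [0,7.5,0.5],"fingers": 0}
    - {"translation": [-14,1,1],"rotation": [0,7.5,0.5],"fingers": 0}

```text
time_s: 5.4
position: [0.6079, -0.0822, 0.1524]
orientation: [[0.905, -0.004, 0.426], [-0.426, 0.005, 0.905], [-0.005, -1.0, 0.003]]
force: [2.4, -2.2, -1.7]
finger_gap: -0.0004
```

```bash
python3 ps.py
python3 - <<'E'
from h import *
save('wrist','pics/w6.png')
E
```

```text
5.4 [ 0.6079 -0.0822  0.1524] R 0.10096899088255133 psi -108.52835414980053 yaw -25.22286699099766 [ 2.4194 -2.1792 -1.6623] [-0.0053 -1.      0.0029]
```

View pics/w6.png

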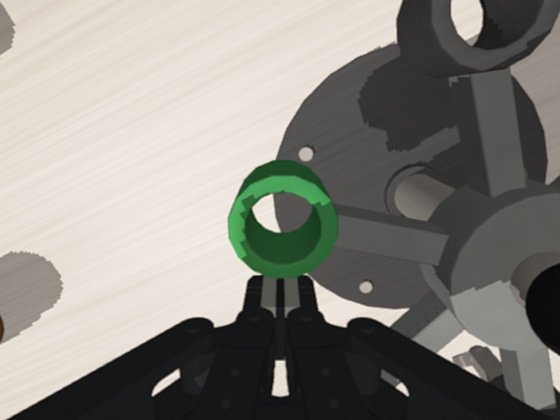

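Emit:
apply_moves:
  commands:
    - {"translation": [-14,2,0],"rotation": [0,5.5,0],"fingers": 0}
    - {"translation": [-14,2,0],"rotation": [0,5.5,0],"fingers": 0}
    - {"translation": [-14,1,0.5],"rotation": [0,7,0],"fingers": 0}
    - {"translation": [-14,1,1],"rotation": [0,7,0],"fingers": 0}
    - {"translation": [-12,1,1],"rotation": [0,7,0],"fingers": 0}
    - {"translation": [-10,1,1],"rotation": [0,6,0],"fingers": 0}

```text
time_s: 6.2
position: [0.5571, -0.0347, 0.1531]
orientation: [[0.437, 0.015, 0.899], [-0.899, -0.006, 0.437], [0.012, -1.0, 0.01]]
force: [0.3, -3.2, 0.3]
finger_gap: -0.0002
```

```bash
python3 ps.py
python3 - <<'E'
from h import *
save('top','pics/t1.png',None,(200,120,370,270),4)
E
```

```text
6.2 [ 0.5571 -0.0347  0.1531] R 0.09593852212422514 psi -149.8133772871223 yaw -64.06964960758238 [ 0.3454 -3.2008  0.3463] [ 0.0121 -0.9999  0.0104]
```

View pics/t1.png

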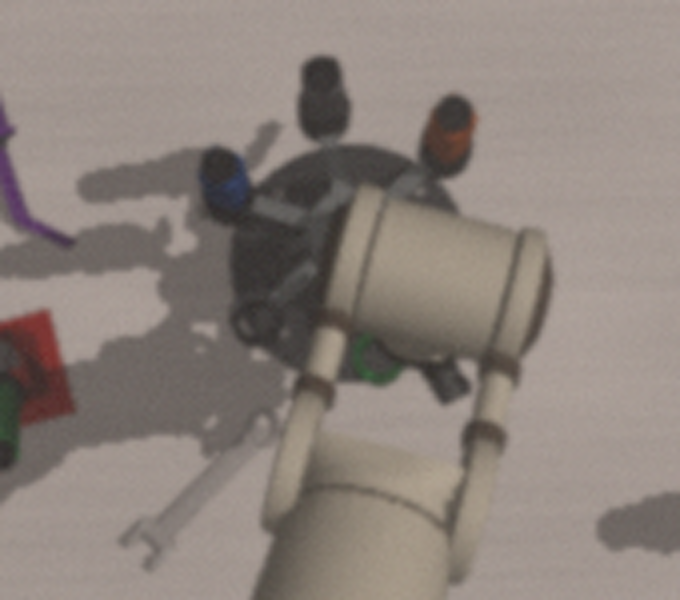

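Emit:
apply_moves:
  commands:
    - {"translation": [-10,1,0],"rotation": [0,4,0],"fingers": 0}
    - {"translation": [-10,1,0],"rotation": [0,4,0],"fingers": 0}
    - {"translation": [-2,0,0],"rotation": [0,0,0],"fingers": 0}

```text
time_s: 6.62
position: [0.5504, -0.0149, 0.1537]
orientation: [[0.31, 0.019, 0.95], [-0.951, -0.009, 0.311], [0.014, -1.0, 0.016]]
force: [-0.2, -0.7, 0.6]
finger_gap: -0.0001
```

```bash
python3 ps.py
python3 - <<'E'
from h import *
C=cal('wrist')
im=save('wrist','pics/w7.png')
p=proj('',[[.540,.0135,.15],[.64,.0135,.174]],C);print(p)
E
```

```text
6.625 [ 0.5504 -0.0149  0.1537] R 0.09400668113184994 psi -162.43902589557314 yaw -71.91689861271573 [-0.2307 -0.6662  0.58  ] [ 0.0142 -0.9998  0.0156]
[[277.1426 232.1168]
 [558.5679 342.073 ]]
```

View pics/w7.png

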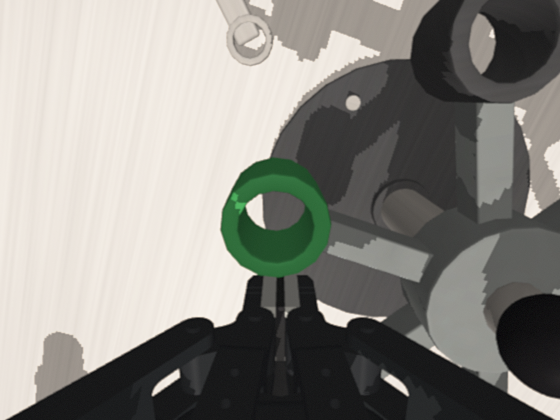

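Emit:
apply_moves:
  commands:
    - {"translation": [12,0,0],"rotation": [0,0,0],"fingers": 0}
    - {"translation": [4,-40,0],"rotation": [0,0,0],"fingers": 0}
    - {"translation": [0,-50,0],"rotation": [0,-9,0],"fingers": 0}
    - {"translation": [0,-50,0],"rotation": [0,-9,0],"fingers": 0}
    - {"translation": [0,0,0],"rotation": [0,-9,0],"fingers": 0}
    - {"translation": [0,0,0],"rotation": [0,-9,0],"fingers": 85}

```text
time_s: 7.42
position: [0.5551, -0.035, 0.2999]
orientation: [[0.825, 0.022, 0.565], [-0.565, -0.01, 0.825], [0.024, -1.0, 0.004]]
force: [-0.7, -1.0, 0.3]
finger_gap: 0.0171
```

```bash
python3 ps.py
python3 - <<'E'
from h import *
# bar overlay on initial images
up=lambda lean,yw: np.array([-np.sin(lean)*np.cos(yw),-np.sin(lean)*np.sin(yw),np.cos(lean)])
def frame(lean,yw):
    z=up(lean,yw);y=np.array([-np.sin(yw),np.cos(yw),0]);x=np.cross(y,z);return np.c_[x,y,z]
yw=np.radians(14);F=frame(np.radians(38),yw)
O=np.array([.468,.280,.179])-.092*F[:,2]
print('O',O,'tip',O+F@[-.035,0,-.107],'elbow',O+F@[0,0,-.072])
pts=[]
for z,r in((0,.021),(.006,.021)):
    pts+= [[[r*np.cos(a),r*np.sin(a),z] for a in np.linspace(0,6.283,30)]]
for sx in(-1,1):
    for sy in(-1,1): pts.append([[sx*.015,sy*.015,.006],[sx*.015,sy*.015,.088]])
pts.append([[.011*np.cos(a),.011*np.sin(a),.092] for a in np.linspace(0,6.283,30)])
for n,box,s in(('side',(190,120,290,200),6),('top',(170,180,240,250),7)):
    im=np.load(f'pics/{n}0.npy');I=cv2.resize(im[box[1]:box[3],box[0]:box[2]],None,fx=s,fy=s,interpolation=cv2.INTER_CUBIC)
    pc=np.array([.548,.2985,0]);Rz=np.c_[[np.cos(yw),np.sin(yw),0],[-np.sin(yw),np.cos(yw),0],[0,0,1]]
    def dr(P,col):
        q=(proj(n,P)-[box[0],box[1]]+.5)*s-.5;cv2.polylines(I,[np.int32(q)],False,col,1)
    for p in pts: dr(np.array(p)@F.T+O,(255,255,0))
    for w,d,z in((.0265,.023,.093),(.047,.04,.003)):
        dr(np.array([[w,d,z],[w,-d,z],[-w,-d,z],[-w,d,z],[w,d,z]])@Rz.T+pc,(0,255,255))
    save('',f'pics/o_{n}.png',I)
E
```

```text
7.425 [ 0.5551 -0.035   0.2999] R 0.09773609774379925 psi -150.25828259587993 yaw -34.38727325242201 [-0.7404 -1.016   0.3136] [ 0.0235 -0.9997  0.0043]
O [0.523  0.2937 0.1065] tip [0.5601 0.303  0.0006] elbow [0.566  0.3044 0.0498]
```

View pics/o_side.png

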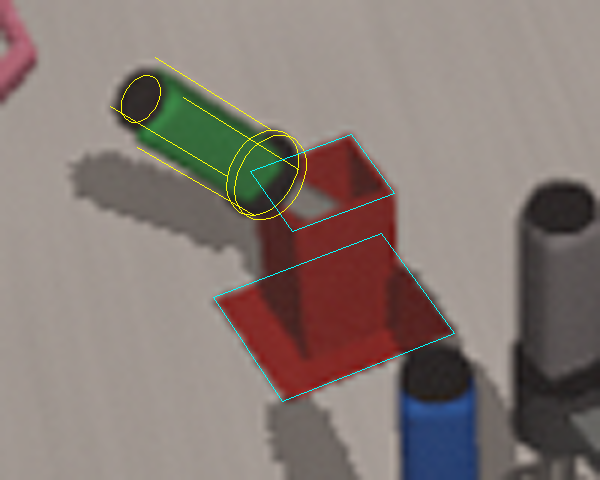

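View pics/o_top.png

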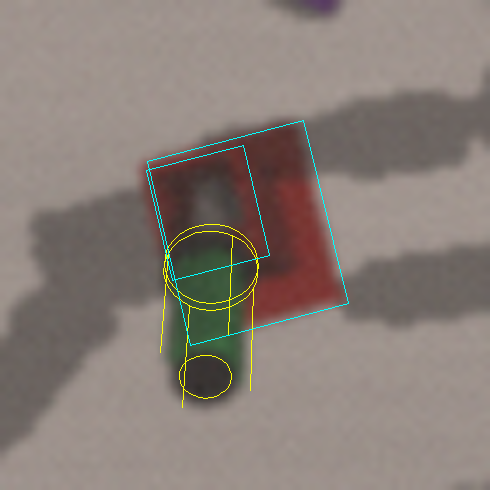

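```bash
cat >> h.py <<'E'
from scipy.spatial.transform import Rotation as Rt
def frame(lean,yw):
    lean,yw=np.radians([lean,yw]);z=np.array([-np.sin(lean)*np.cos(yw),-np.sin(lean)*np.sin(yw),np.cos(lean)]);y=np.array([-np.sin(yw),np.cos(yw),0]);return np.c_[np.cross(y,z),y,z]
def toolR(F): return np.c_[F[:,0],-F[:,2],F[:,1]]
def rem(P,R,s=None):
    s=s or state();o=s['orientation']
    print('t',s['time_s'],'pos',s['position'],'F',s['force'],'gap',s['finger_gap']);print(' trans',o.T@(np.array(P)-s['position'])*1000,'rot',np.degrees(Rt.from_matrix(o.T@R).as_rotvec()))
def plan(P,R,n,s=None,endrot=None):
    # rows straight line/equal rotation, in evolving tool axes
    s=s or state();o=s['orientation'];d=(np.array(P)-s['position'])*1000/n
    rv=Rt.from_matrix(o.T@R).as_rotvec()/n
    for k in range(n):
        ok=o@Rt.from_rotvec(rv*k).as_matrix();print('  row',np.round(ok.T@d,1),np.round(np.degrees(rv),1))
E
python3 - <<'E'
from h import *
plan([.43,.27,.30],toolR(frame(38,14)),8)
rem([.43,.27,.30],toolR(frame(38,14)))
E
```

```text
row [-34.4  -0.7  22.6] [ 2.  -5.8 -4.3]
  row [-31.8  -2.3  26. ] [ 2.  -5.8 -4.3]
  row [-28.8  -3.6  29.2] [ 2.  -5.8 -4.3]
  row [-25.4  -4.6  32.1] [ 2.  -5.8 -4.3]
  row [-21.7  -5.1  34.7] [ 2.  -5.8 -4.3]
  row [-17.6  -5.3  36.9] [ 2.  -5.8 -4.3]
  row [-13.4  -5.2  38.6] [ 2.  -5.8 -4.3]
  row [-9.1 -4.6 39.9] [ 2.  -5.8 -4.3]
t 7.425 pos [ 0.5551 -0.035   0.2999] F [-0.7404 -1.016   0.3136] gap 0.01711511081948024
 trans [-275.4413   -5.82    181.0369] rot [ 16.3322 -46.3787 -34.3136]
```

Emit:
apply_moves:
  commands:
    - {"translation": [-34,0,23],"rotation": [2,-5.8,-4.3],"fingers": 85}
    - {"translation": [-32,-2,26],"rotation": [2,-5.8,-4.3],"fingers": 85}
    - {"translation": [-29,-3,29],"rotation": [2,-5.8,-4.3],"fingers": 85}
    - {"translation": [-25,-4,32],"rotation": [2,-5.8,-4.3],"fingers": 85}
    - {"translation": [-22,-5,35],"rotation": [2,-5.8,-4.3],"fingers": 85}
    - {"translation": [-18,-5,37],"rotation": [2,-5.8,-4.3],"fingers": 85}
    - {"translation": [-13,-5,39],"rotation": [2,-5.8,-4.3],"fingers": 85}
    - {"translation": [-9,-5,40],"rotation": [2,-5.8,-4.3],"fingers": 85}

```text
time_s: 8.43
position: [0.4309, 0.2687, 0.2993]
orientation: [[0.74, 0.618, -0.266], [0.219, 0.152, 0.964], [0.635, -0.772, -0.023]]
force: [-0.1, -0.4, -0.2]
finger_gap: 0.0846
```

Run:
```python
from h import *
rem([.429,.270,.231],toolR(frame(38,14)));plan([.429,.270,.231],toolR(frame(38,14)),3)
print(state()['joint_pos'])
```

```text
t 8.425 pos [0.4309 0.2687 0.2993] F [-0.1359 -0.387  -0.1782] gap 0.08455254870126029
 trans [-44.5187  51.7312   3.2952] rot [0.1489 1.938  1.4858]
  row [-14.8  17.2   1.1] [0.  0.6 0.5]
  row [-14.7  17.4   0.9] [0.  0.6 0.5]
  row [-14.6  17.5   0.7] [0.  0.6 0.5]
[ 0.3639 -0.5111  2.2155 -0.114   0.755  -1.429 ]
```

Emit:
apply_moves:
  commands:
    - {"translation": [-15,17,1],"rotation": [0,0.6,0.5],"fingers": 85}
    - {"translation": [-15,17,1],"rotation": [0,0.6,0.5],"fingers": 85}
    - {"translation": [-15,17,1],"rotation": [0,0.6,0.5],"fingers": 85}
    - {"translation": [0,0,0],"rotation": [0,0,0],"fingers": 85}

```text
time_s: 8.93
position: [0.428, 0.2704, 0.2312]
orientation: [[0.761, 0.599, -0.25], [0.202, 0.147, 0.968], [0.617, -0.787, -0.009]]
force: [-0.1, 0.4, 0.3]
finger_gap: 0.0853
```

Run:
```python
from h import *
rem([.429,.270,.231],toolR(frame(38,14)))
C=cal('wrist');im=grab_frame('wrist');np.savez('pics/w8.npz',im=im,K=C[0],R=C[1],t=C[2])
F=frame(38,14);O=np.array([.523,.2937,.1065])
I=im.copy()
def dr(P,col): cv2.polylines(I,[np.int32(np.round(proj('',P,C)))],False,col,1)
for z,r in((0,.021),(.006,.021),(.092,.011)):
    dr(np.array([[r*np.cos(a),r*np.sin(a),z] for a in np.linspace(0,6.283,30)])@F.T+O,(255,255,0))
dr(np.array([[0,0,.092],[0,0,-.072],[-.035,0,-.107]])@F.T+O,(255,255,0))
G=frame(0,14);pc=np.array([.548,.2985,0])
w,d,z=.0265,.023,.093
dr(np.array([[w,d,z],[w,-d,z],[-w,-d,z],[-w,d,z],[w,d,z]])@G.T+pc,(0,255,255))
save('','pics/w8.png',I);save('','pics/w8r.png',im)
```

```text
t 8.925 pos [0.428  0.2704 0.2312] F [-0.0541  0.3569  0.2754] gap 0.08534942631818179
 trans [ 0.4949  0.6948 -0.6621] rot [0.1154 0.6687 0.1106]
```

View pics/w8.png

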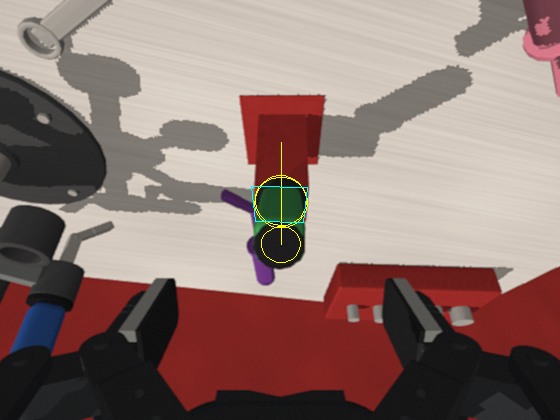

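View pics/w8r.png

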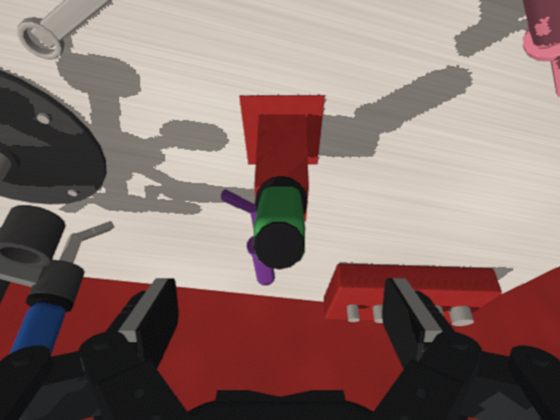

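Emit:
apply_moves:
  commands:
    - {"translation": [0,25,0],"rotation": [0,0.3,0],"fingers": 85}
    - {"translation": [0,25,0],"rotation": [0,0.3,0],"fingers": 85}
    - {"translation": [0,25,0],"rotation": [0,0,0],"fingers": 85}
    - {"translation": [0,22,-0.5],"rotation": [0,0,0],"fingers": 85}
    - {"translation": [0,0,0],"rotation": [0,0,0],"fingers": 85}

```text
time_s: 9.6
position: [0.4973, 0.2855, 0.1666]
orientation: [[0.75, 0.615, -0.242], [0.19, 0.15, 0.97], [0.633, -0.774, -0.004]]
force: [0.4, 0.1, -0.2]
finger_gap: 0.0851
```

Run:
```python
from h import *
F=frame(38,14);O=np.array([.523,.2937,.1065])
rem(O+F[:,2]*.058,toolR(F)); save('wrist','pics/w9.png')
```

```text
t 9.6 pos [0.4973 0.2855 0.1666] F [ 0.3728  0.0712 -0.232 ] gap 0.08512541998794203
 trans [-15.9168   5.629    1.7432] rot [0.1651 0.144  1.2999]
```

View pics/w9.png

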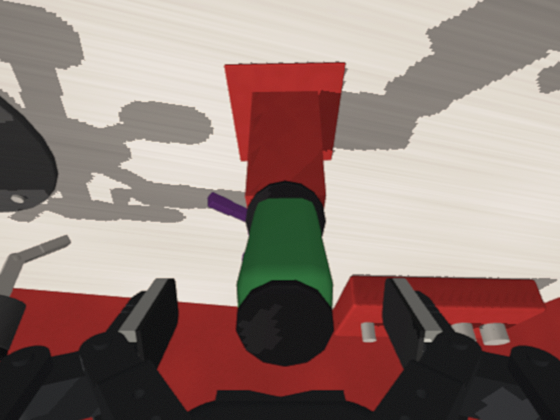

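Emit:
apply_moves:
  commands:
    - {"translation": [-9,2,1],"rotation": [0,0,0.7],"fingers": 85}
    - {"translation": [-7,2,0.7],"rotation": [0,0,0.6],"fingers": 85}
    - {"translation": [0,0,0],"rotation": [0,0,0],"fingers": 85}

```text
time_s: 10.02
position: [0.4872, 0.2853, 0.1569]
orientation: [[0.761, 0.602, -0.243], [0.193, 0.148, 0.97], [0.619, -0.785, -0.004]]
force: [-0.7, 0.9, -0.2]
finger_gap: 0.0848
```

Run:
```python
from h import *
F=frame(38,14);O=np.array([.523,.2937,.1065])
rem(O+F[:,2]*.058,toolR(F)); save('wrist','pics/w10.png')
```

```text
t 10.025 pos [0.4872 0.2853 0.1569] F [-0.7425  0.9059 -0.2121] gap 0.08484641087674444
 trans [-2.1229  4.3346 -0.4613] rot [0.1258 0.1686 0.2721]
```

View pics/w10.png

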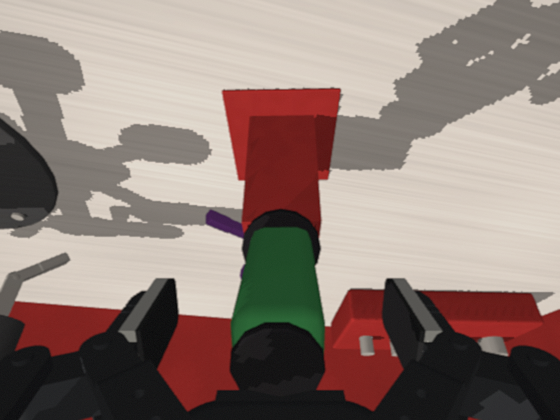

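Emit:
apply_moves:
  commands:
    - {"translation": [-2,3,-0.3],"rotation": [0,0,0.2],"fingers": 50}
    - {"translation": [0,0,0],"rotation": [0,0,0],"fingers": 20}
    - {"translation": [0,0,0],"rotation": [0,0,0],"fingers": 20}
    - {"translation": [0,0,0],"rotation": [0,0,0],"fingers": 20}
  force: 70

```text
time_s: 10.58
position: [0.4882, 0.2853, 0.154]
orientation: [[0.762, 0.6, -0.243], [0.193, 0.148, 0.97], [0.618, -0.786, -0.003]]
force: [0.3, 0.7, 0.2]
finger_gap: 0.0291
```

Run:
```python
from h import *
F=frame(38,14);O=np.array([.523,.2937,.1065])
rem(O+F[:,2]*.058,toolR(F)); save('wrist','pics/w11.png')
```

```text
t 10.575 pos [0.4882 0.2853 0.154 ] F [0.3182 0.6549 0.2324] gap 0.02909407915343817
 trans [-1.0476  1.4711 -0.2646] rot [0.1101 0.1757 0.1669]
```

View pics/w11.png

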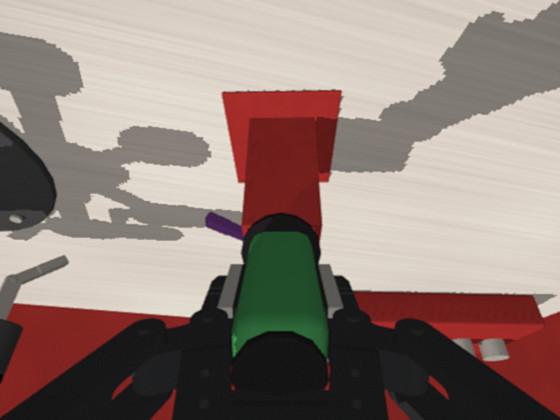

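Emit:
apply_moves:
  commands:
    - {"translation": [12,-16,0],"rotation": [0,0,0],"fingers": 20}
    - {"translation": [12,-16,0],"rotation": [0,0,0],"fingers": 20}
    - {"translation": [15,-20,0],"rotation": [0,0,0],"fingers": 20}
    - {"translation": [15,-20,0],"rotation": [0,0,0],"fingers": 20}

```text
time_s: 11.12
position: [0.4824, 0.2835, 0.2393]
orientation: [[0.771, 0.589, -0.242], [0.196, 0.143, 0.97], [0.606, -0.795, -0.005]]
force: [1.3, -0.7, -1.3]
finger_gap: 0.0296
```

Run:
```python
from h import *
rem([.4882,.2853,.34],toolR(frame(38,14)));plan([.4882,.2853,.34],toolR(frame(38,14)),5)
save('side','pics/s2.png',None,(150,80,370,245),3.5)
```

```text
t 11.125 pos [0.4824 0.2835 0.2393] F [ 1.312  -0.7269 -1.346 ] gap 0.029555024287937843
 trans [ 65.8401 -76.4109  -0.1793] rot [ 0.2021  0.1983 -0.701 ]
  row [ 13.2 -15.3  -0. ] [ 0.   0.  -0.1]
  row [ 13.2 -15.2  -0. ] [ 0.   0.  -0.1]
  row [ 13.2 -15.2   0. ] [ 0.   0.  -0.1]
  row [ 13.3 -15.2   0. ] [ 0.   0.  -0.1]
  row [ 13.3 -15.2   0. ] [ 0.   0.  -0.1]
```

View pics/s2.png

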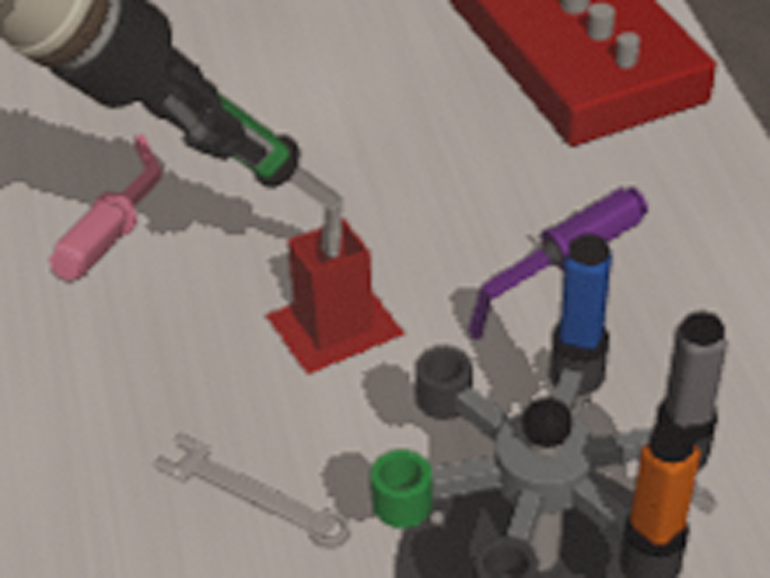

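Emit:
apply_moves:
  commands:
    - {"translation": [13,-15,0],"rotation": [0,0,0],"fingers": 20}
    - {"translation": [14,-16,0],"rotation": [0,0,0],"fingers": 20}
    - {"translation": [14,-16,0],"rotation": [0,0,0],"fingers": 20}
    - {"translation": [14,-16,0],"rotation": [0,0,0],"fingers": 20}
    - {"translation": [14,-16,0],"rotation": [0,0,-1],"fingers": 20}
    - {"translation": [0,0,0],"rotation": [0,0,0],"fingers": 20}

```text
time_s: 11.92
position: [0.4884, 0.2854, 0.345]
orientation: [[0.762, 0.6, -0.242], [0.193, 0.145, 0.97], [0.618, -0.787, -0.005]]
force: [0.1, 0.9, -2.3]
finger_gap: 0.0295
```

```bash
cat > ins.py <<'E'
import numpy as np
# 2D bar outline sample points (bar x,z, halfwidth y)
P=[]
for z in np.arange(-72,-10,1.): P+=[(-6,z,6),(6,z,6)]
for z in np.arange(-10,0.1,1.): r=6+ (z+10)/10*5.5; P+=[(-r,z,3),(r,z,3),] # ferrule (taper assumption)
u=np.array([-.7071,-.7071]);n=np.array([.7071,-.7071])
for s in np.arange(0,50.5,1.):
    for sg in(-1,1):
        q=np.array([0,-72])+u*s+sg*n*4.5;P.append((q[0],q[1],6 if s<24 else 8))
# elbow outer corner
P+=[(6,-74,6),(4,-77,6),(0,-78.,6)]
P=np.array(P)
def clear(ox,oz,th):
    # th lean (handle to -x): world x = ox + x cos - z sin ; z= oz + x sin + z cos ; origin rel. to mouth, mm
    c,s=np.cos(th),np.sin(th)
    X=ox+P[:,0]*c-P[:,1]*s; Z=oz+P[:,0]*s+P[:,1]*c
    half=np.sqrt(14**2-P[:,2]**2)
    m=(Z<1)&(Z>-37)
    if not m.any(): return 50
    # also interpolation at rims handled by dense sampling
    return (half[m]-abs(X[m])).min()
if __name__=='__main__':
    prev=None
    for oz in list(range(115,-1,-5))+[2,0]:
        best=max(((clear(ox,oz,np.radians(t)),t,ox) for t in np.arange(0,55,1.) for ox in np.arange(-110,30,1.)))
        print(oz,best)
E
python3 ins.py
python3 - <<'E'
from h import *
rem([.4882,.2853,.34],toolR(frame(38,14)))
E
```

```text
115 (50, np.float64(54.0), np.float64(29.0))
110 (50, np.float64(54.0), np.float64(29.0))
105 (50, np.float64(54.0), np.float64(29.0))
100 (50, np.float64(54.0), np.float64(29.0))
95 (50, np.float64(54.0), np.float64(29.0))
90 (np.float64(6.900856693714388), np.float64(45.0), np.float64(-51.0))
85 (np.float64(6.900856693714388), np.float64(45.0), np.float64(-51.0))
80 (np.float64(6.900856693714388), np.float64(45.0), np.float64(-51.0))
75 (np.float64(6.900856693714388), np.float64(45.0), np.float64(-51.0))
70 (np.float64(6.900856693714388), np.float64(45.0), np.float64(-51.0))
65 (np.float64(6.900856693714388), np.float64(45.0), np.float64(-51.0))
60 (np.float64(6.900856693714388), np.float64(45.0), np.float64(-51.0))
55 (np.float64(6.900856693714388), np.float64(45.0), np.float64(-51.0))
50 (np.float64(5.27774105436194), np.float64(50.0), np.float64(-57.0))
45 (np.float64(3.1565122305160944), np.float64(13.0), np.float64(-13.0))
40 (np.float64(4.501747282049301), np.float64(4.0), np.float64(-3.0))
35 (np.float64(6.638760640673519), np.float64(0.0), np.float64(0.0))
30 (np.float64(6.649110640673518), np.float64(0.0), np.float64(0.0))
25 (np.float64(6.649110640673518), np.float64(0.0), np.float64(0.0))
20 (np.float64(6.649110640673518), np.float64(0.0), np.float64(0.0))
15 (np.float64(6.649110640673518), np.float64(0.0), np.float64(0.0))
10 (np.float64(6.649110640673518), np.float64(0.0), np.float64(0.0))
5 (np.float64(4.924794331177344), np.float64(0.0), np.float64(0.0))
0 (np.float64(2.2377925344422014), np.float64(6.0), np.float64(0.0))
2 (np.float64(3.2747943311773433), np.float64(0.0), np.float64(0.0))
0 (np.float64(2.2377925344422014), np.float64(6.0), np.float64(0.0))
t 11.925 pos [0.4884 0.2854 0.345 ] F [ 0.0585  0.94   -2.3127] gap 0.029460544737330962
 trans [-3.2561  3.7772 -0.0057] rot [0.2339 0.189  0.1373]
```

```bash
cat > path.py <<'E'
from ins import *
from scipy.sparse.csgraph import dijkstra
from scipy.sparse import coo_matrix
from scipy import ndimage
oz=np.arange(100,-1,-1.);th=np.arange(0,56,1.);ox=np.arange(-75,16,1.)
C=np.array([[[clear(a,b,np.radians(t)) for a in ox] for t in th] for b in oz])
C=np.minimum(C,7)
np.save('C.npy',C)
s=(8,45,int(-51+75));e=(100,0,75)
for thr in np.arange(1.0,5,.25):
    L,_=ndimage.label(C>thr,np.ones((3,3,3)))
    ok=L[s]>0 and L[s]==L[98,0,75];print(thr,ok)
    if ok: best=thr
thr=best
# shortest path weighting 1/clearance
idx=-np.ones(C.shape,int);m=C>0.3;idx[m]=np.arange(m.sum())
I=[];J=[];W=[]
for d in np.ndindex(3,3,3):
    d=np.array(d)-1
    if not d.any() or d[0]<0: continue
    sl=tuple(slice(max(0,-k),n-max(0,k)) for k,n in zip(d,C.shape));sl2=tuple(slice(max(0,k),n-max(0,-k)) for k,n in zip(d,C.shape))
    a,b=idx[sl],idx[sl2];g=(a>=0)&(b>=0);I.append(a[g]);J.append(b[g]);W.append(np.linalg.norm(d)*(1+60/np.maximum(C[sl2][g],.1)**3))
G=coo_matrix((np.concatenate(W),(np.concatenate(I),np.concatenate(J)))).tocsr()
D,pr=dijkstra(G,indices=idx[s],return_predecessors=True)
k=idx[98,0,75];pts=np.argwhere(m);path=[]
while k>=0: path.append(pts[k]);k=pr[k]
path=np.array([(oz[a],th[b],ox[c],C[a,b,c]) for a,b,c in path[::-1]]);np.save('path.npy',path)
for p in path[::3]:print(np.round(p,2))
E
python3 path.py
```

```text
1.0 True
1.25 True
1.5 True
1.75 True
2.0 False
2.25 False
2.5 False
2.75 False
3.0 False
3.25 False
3.5 False
3.75 False
4.0 False
4.25 False
4.5 False
4.75 False
[ 92.   45.  -51.    6.9]
[ 89.   45.  -51.    6.9]
[ 86.   45.  -51.    6.9]
[ 83.   45.  -51.    6.9]
[ 80.   45.  -51.    6.9]
[ 77.   45.  -51.    6.9]
[ 74.   45.  -51.    6.9]
[ 71.   45.  -51.    6.9]
[ 68.   45.  -51.    6.9]
[ 65.    44.   -49.     6.39]
[ 62.    42.   -46.     6.07]
[ 59.    39.   -43.     5.14]
[ 56.    36.   -40.     3.89]
[ 55.    34.   -37.     3.28]
[ 53.    31.   -34.     2.95]
[ 53.    29.   -31.     2.53]
[ 51.    26.   -28.     2.33]
[ 50.    24.   -25.     2.07]
[ 50.    21.   -22.     2.53]
[ 48.    18.   -19.     2.78]
[ 46.    16.   -16.     2.48]
[ 45.    13.   -13.     3.16]
[ 42.    10.   -10.     3.86]
[39.    7.   -7.    4.32]
[36.    4.   -4.    5.11]
[33.    1.   -1.    6.21]
[30.    0.    0.    6.65]
[27.    0.    0.    6.65]
[24.    0.    0.    6.65]
[21.    0.    0.    6.65]
[18.    0.    0.    6.65]
[15.    0.    0.    6.65]
[12.    0.    0.    6.65]
[9.   0.   0.   6.65]
[6.   0.   0.   5.47]
[3.   0.   0.   3.82]
```

Run:
```python
from h import *
uv=((402+.5)/3.5+150-.5,(477+.5)/3.5+80-.5);print(atz('side',uv,.15))
uv=((547+.5)/3.5+150-.5,(424+.5)/3.5+80-.5);print(atz('side',uv,.174))
R=toolR(frame(42,0));P=[.447,.015,.315]
rem(P,R);plan(P,R,8)
```

```text
[0.5399 0.0092 0.15  ]
[0.6394 0.0096 0.174 ]
t 11.925 pos [0.4884 0.2854 0.345 ] F [ 0.0585  0.94   -2.3127] gap 0.029460544737330962
 trans [-102.4032  -40.6002 -252.1665] rot [-8.7874 10.9119 -3.8067]
  row [-12.8  -5.1 -31.5] [-1.1  1.4 -0.5]
  row [-12.   -4.6 -31.9] [-1.1  1.4 -0.5]
  row [-11.2  -4.1 -32.3] [-1.1  1.4 -0.5]
  row [-10.4  -3.5 -32.6] [-1.1  1.4 -0.5]
  row [ -9.6  -3.  -32.9] [-1.1  1.4 -0.5]
  row [ -8.8  -2.4 -33.2] [-1.1  1.4 -0.5]
  row [ -8.   -1.8 -33.4] [-1.1  1.4 -0.5]
  row [ -7.2  -1.3 -33.6] [-1.1  1.4 -0.5]
```

Emit:
apply_moves:
  commands:
    - {"translation": [-13,-5,-31],"rotation": [-1.1,1.4,-0.2],"fingers": 20}
    - {"translation": [-12,-5,-32],"rotation": [-1.1,1.4,-0.2],"fingers": 20}
    - {"translation": [-11,-4,-32],"rotation": [-1.1,1.4,-0.2],"fingers": 20}
    - {"translation": [-10,-3,-33],"rotation": [-1.1,1.4,-0.2],"fingers": 20}
    - {"translation": [-10,-3,-33],"rotation": [-1.1,1.4,-0.2],"fingers": 20}

```text
time_s: 12.55
position: [0.4585, 0.1137, 0.3177]
orientation: [[0.779, 0.621, -0.089], [0.073, 0.052, 0.996], [0.623, -0.782, -0.005]]
force: [0.3, -0.6, -1.9]
finger_gap: 0.0294
```

Run:
```python
from h import *
R=toolR(frame(42,0));P=[.447,.015,.315]
rem(P,R);plan(P,R,4);print(state()['joint_pos'])
```

```text
t 12.55 pos [0.4585 0.1137 0.3177] F [ 0.2775 -0.605  -1.8717] gap 0.029352363113551962
 trans [-17.7991 -10.071  -97.2882] rot [-3.0843  4.0844 -3.4702]
  row [ -4.4  -2.5 -24.3] [-0.8  1.  -0.9]
  row [ -4.   -2.3 -24.4] [-0.8  1.  -0.9]
  row [ -3.5  -2.  -24.5] [-0.8  1.  -0.9]
  row [ -3.   -1.7 -24.6] [-0.8  1.  -0.9]
[-0.0747 -0.6839  2.2736  0.1261  0.8897 -1.7821]
```

Emit:
apply_moves:
  commands:
    - {"translation": [-4,-2,-24],"rotation": [-0.8,1,-0.9],"fingers": 20}
    - {"translation": [-4,-2,-24],"rotation": [-0.8,1,-0.9],"fingers": 20}
    - {"translation": [-4,-2,-25],"rotation": [-0.8,1,-0.9],"fingers": 20}
    - {"translation": [-3,-2,-25],"rotation": [-0.8,1,-0.9],"fingers": 20}
    - {"translation": [0,0,0],"rotation": [0,0,0],"fingers": 20}

```text
time_s: 13.18
position: [0.4435, 0.0103, 0.3051]
orientation: [[0.748, 0.663, 0.008], [-0.005, -0.006, 1.0], [0.663, -0.748, -0.001]]
force: [-0.2, 0.2, -1.5]
finger_gap: 0.0291
```

Run:
```python
from h import *
R=toolR(frame(45,0));P=[.447,.015,.310]
rem(P,R);print(state()['joint_pos'])
for n,b in(('side',(230,100,370,240)),('top',(200,150,340,260))):
    im=save(n,f'pics/{n}3.png',None,b,4 if n=='side' else 5)
C=cal('wrist');im=save('wrist','pics/w12.png');np.savez('pics/w12.npz',im=im,K=C[0],R=C[1],t=C[2]);s=state();print(s['position'],s['orientation'])
```

```text
t 13.175 pos [0.4435 0.0103 0.3051] F [-0.242   0.23   -1.5381] gap 0.029092473349028345
 trans [ 5.851  -1.3615  4.7097] rot [ 0.3506 -0.2954 -3.4546]
[-0.4409 -0.8686  2.4052  0.3466  0.9565 -2.1096]
[0.4439 0.0122 0.3061] [[ 0.748   0.6637  0.0036]
 [-0.0022 -0.0029  1.    ]
 [ 0.6637 -0.748  -0.0007]]
```

View pics/side3.png

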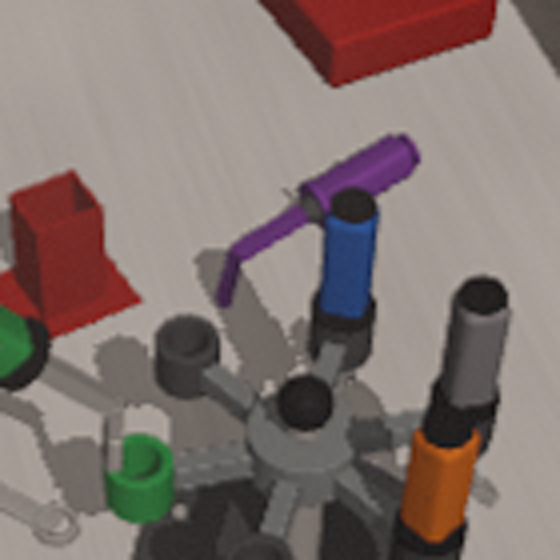

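View pics/w12.png

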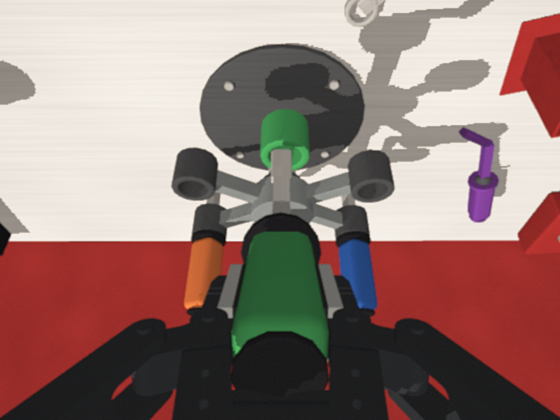

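View pics/top3.png

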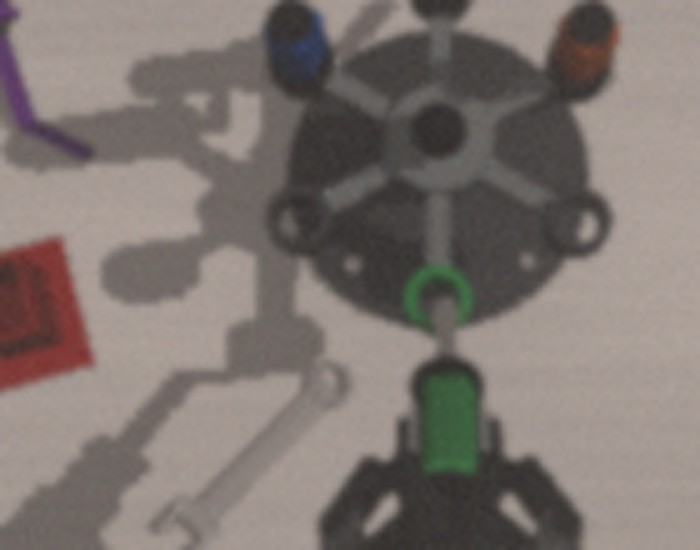

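```bash
cat > kin.py <<'E'
import numpy as np
from scipy.optimize import least_squares
from scipy.spatial.transform import Rotation as Rt
D=[([1.0769,.1591,1.5983,0,1.3862,-.2101],[.1608,.5515,.2523]),([-.2457,.5647,1.2086,-.0041,1.374,-1.8078],[.7107,-.0558,.1878]),([-.2446,.5527,1.1938,-.0038,1.3783,-2.6357],[.7176,-.0567,.2052]),
([.3639,-.5111,2.2155,-.114,.755,-1.429],[.4309,.2687,.2993]),([-.0747,-.6839,2.2736,.1261,.8897,-1.7821],[.4585,.1137,.3177]),([-.4409,-.8686,2.4052,.3466,.9565,-2.1096],[.4435,.0103,.3051])]
E=lambda a,t:Rt.from_euler(a,t).as_matrix()
def fk(q,p):
    h,d,L1,a,L2,L3,d2=p
    R=E('z',q[0])@E('y',q[1]);x=np.array([0,0,h])+E('z',q[0])@[0,d,0]+R@[0,0,L1]
    R=R@E('y',q[2]);x=x+R@[a,d2,L2];R=R@E('z',q[3])@E('y',q[4]);x=x+R@[0,0,L3]
    return x,R@E('z',q[5])   # z = approach (tool y)
def res(p): return np.concatenate([fk(q,p)[0]-x for q,x in D]+[[1e-3*p[6]]])
f=least_squares(res,[.26,.12,.377,0,.5,.29,0]);P=f.x
# tool axes: approach= tool y; find const: tool R = Rfk @ T
if __name__=='__main__':
    print(P,np.abs(f.fun).max())
    for q,x in D: print(fk(q,P)[1])
E
python3 kin.py; python3 -c "
from h import *;s=state();print(s['joint_pos'],s['position'],s['orientation'])"
```

```text
[ 2.98149754e-01  1.19836138e-01  3.85743533e-01  4.75415308e-02
  5.18769457e-01  2.84098373e-01 -6.57293644e-08] 0.001208570834526107
[[-2.80001195e-01 -9.59999180e-01 -9.51602330e-04]
 [-9.59997644e-01  2.80002499e-01 -1.76745218e-03]
 [ 1.96320367e-03  4.18647273e-04 -9.99997985e-01]]
[[-0.00787476 -0.99994779 -0.00651231]
 [-0.99996571  0.00789126 -0.00251228]
 [ 0.00256354  0.00649231 -0.99997564]]
[[ 0.73170025 -0.68145278  0.01539   ]
 [-0.6814268  -0.73184592 -0.00768554]
 [ 0.01650044 -0.00486365 -0.99985203]]
[[ 0.26582115 -0.74028567  0.61750809]
 [-0.96374394 -0.21946241  0.1517691 ]
 [ 0.02316732 -0.63546312 -0.77178358]]
[[ 0.08897674 -0.77910976  0.62054099]
 [-0.99602136 -0.07270008  0.05153792]
 [ 0.00495968 -0.62265776 -0.78247857]]
[[-7.98774900e-03 -7.48409817e-01  6.63188466e-01]
 [-9.99967665e-01  5.36127783e-03 -5.99385838e-03]
 [ 9.30324833e-04 -6.63214899e-01 -7.48428441e-01]]
[-0.4361 -0.8671  2.4029  0.3467  0.9566 -2.109 ] [0.4439 0.0122 0.3061] [[ 0.748   0.6637  0.0036]
 [-0.0022 -0.0029  1.    ]
 [ 0.6637 -0.748  -0.0007]]
```

```bash
cat > ikp.py <<'E'
from kin import *
from h import frame,toolR
def ik(x,R,q0):
    def r(q):
        p,A=fk(q,P);T=np.c_[-A[:,1],A[:,2],-A[:,0]];return np.r_[(p-x)*10,(T-R).ravel()]
    s=least_squares(r,q0,xtol=1e-12);return s.x,np.abs(s.fun).max()
if __name__=='__main__':
    path=np.load('path.npy');M=np.array([.54,.0135,.15])
    for yw in(0,-10,-20,-35):
        q=np.array([-.436,-.867,2.40,.347,.957,-2.11]);print(yw)
        for oz,th,ox,c in [(105,45,-51,7),(105,40,-46,7)]+list(path[::6]):
            F=frame(th,yw);G=frame(0,yw);x=M+G@np.array([ox,0,oz])/1000+F[:,2]*.0595
            q,e=ik(x,toolR(F),q);print(oz,th,np.round(q,2),round(e,4))
E
python3 ikp.py
```

```text
0
105 45 [-0.45 -0.91  2.46  0.41  0.9  -2.16] 0.0
105 40 [-0.4  -0.78  2.37  0.32  0.93 -2.08] 0.0
92.0 45.0 [-0.45 -0.9   2.48  0.42  0.87 -2.18] 0.0
86.0 45.0 [-0.45 -0.9   2.49  0.42  0.86 -2.19] 0.0
80.0 45.0 [-0.45 -0.9   2.5   0.42  0.85 -2.19] 0.0
74.0 45.0 [-0.45 -0.89  2.51  0.43  0.84 -2.2 ] 0.0
68.0 45.0 [-0.45 -0.89  2.52  0.44  0.82 -2.21] 0.0
62.0 42.0 [-0.42 -0.79  2.47  0.38  0.82 -2.16] 0.0
56.0 36.0 [-0.37 -0.65  2.36  0.28  0.85 -2.06] 0.0
53.0 31.0 [-0.33 -0.54  2.27  0.22  0.9  -1.99] 0.0
51.0 26.0 [-0.3  -0.43  2.18  0.16  0.96 -1.93] 0.0
50.0 21.0 [-0.27 -0.33  2.09  0.11  1.03 -1.89] 0.0
46.0 16.0 [-0.25 -0.23  1.99  0.08  1.11 -1.85] 0.0
42.0 10.0 [-0.23 -0.11  1.89  0.04  1.2  -1.81] 0.0
36.0 4.0 [-0.21  0.    1.78  0.02  1.29 -1.78] 0.0
30.0 0.0 [-0.2   0.08  1.71 -0.    1.35 -1.77] 0.0
24.0 0.0 [-0.2   0.08  1.72 -0.    1.34 -1.77] 0.0
18.0 0.0 [-0.2   0.09  1.72 -0.    1.33 -1.77] 0.0
12.0 0.0 [-0.2   0.1   1.73 -0.    1.32 -1.77] 0.0
6.0 0.0 [-0.2   0.1   1.74  0.    1.3  -1.77] 0.0
-10
105 45 [-0.23 -0.85  2.43  0.06  0.77 -1.65] 0.0
105 40 [-0.22 -0.7
[... 2321 characters left out ...]
42  2.27 -0.76  0.84 -0.37] 0.0
62.0 42.0 [ 0.16 -0.4   2.24 -0.67  0.84 -0.46] 0.0
56.0 36.0 [ 0.09 -0.36  2.18 -0.52  0.88 -0.62] 0.0
53.0 31.0 [ 0.04 -0.32  2.13 -0.4   0.93 -0.75] 0.0
51.0 26.0 [-0.01 -0.27  2.06 -0.3   0.99 -0.85] 0.0
50.0 21.0 [-0.06 -0.22  2.   -0.22  1.06 -0.94] 0.0
46.0 16.0 [-0.1  -0.15  1.93 -0.15  1.12 -1.01] 0.0
42.0 10.0 [-0.14 -0.07  1.85 -0.08  1.21 -1.08] 0.0
36.0 4.0 [-0.18  0.02  1.76 -0.03  1.3  -1.13] 0.0
30.0 0.0 [-0.2   0.08  1.71  0.    1.35 -1.16] 0.0
24.0 0.0 [-0.2   0.08  1.72 -0.    1.34 -1.16] 0.0
18.0 0.0 [-0.2   0.09  1.72 -0.    1.33 -1.16] 0.0
12.0 0.0 [-0.2   0.1   1.73 -0.    1.32 -1.16] 0.0
6.0 0.0 [-0.2   0.1   1.74 -0.    1.3  -1.16] 0.0
```

```bash
cat >> h.py <<'E'
def outline(n,F,O,c=None):
    """projected silhouette polylines of bar"""
    L=[]
    for z,r in((0,.021),(.006,.021)): L.append([[r*np.cos(a),r*np.sin(a),z] for a in np.linspace(0,6.283,40)])
    for sy in(-1,1):
        L.append([[.006,sy*.006,-.01],[.006,sy*.006,-.074]]);L.append([[-.006,sy*.006,-.01],[-.006,sy*.006,-.070]])
        e=np.array([0,0,-.072]);u=np.array([-.7071,0,-.7071]);m=np.array([.7071,0,-.7071])*.0045
        for g in(-1,1): L.append([e+g*m+[0,sy*.006,0],e+u*.05+g*m+[0,sy*.008,0]])
    return [proj(n,np.array(l)@F.T+O,c) for l in L]
def barpose(s,xb,yb,zc):
    R=s['orientation'];F=np.c_[R[:,0],R[:,2],-R[:,1]];return F,s['position']-F@np.array([xb,yb,zc])
def over(n,im,box,sc,items,f,c=None):
    I=cv2.resize(im[box[1]:box[3],box[0]:box[2]],None,fx=sc,fy=sc,interpolation=cv2.INTER_CUBIC)
    for (F,O),col in items:
        for q in outline(n,F,O,c): cv2.polylines(I,[np.int32((q-[box[0],box[1]]+.5)*sc-.5)],False,col,1)
    save('',f,I)
E
python3 - <<'E'
from h import *
s=state()
im=grab_frame('side');C=cal('side');np.save('pics/s4.npy',im)
over('side',im,(220,160,290,240),8,[(barpose(s,.001,0,.056),(255,255,0)),(barpose(s,.001,0,.064),(255,0,255))],'pics/ov1.png')
im=grab_frame('top');np.save('pics/t4.npy',im)
over('top',im,(260,190,320,255),9,[(barpose(s,.001,0,.056),(255,255,0)),(barpose(s,.001,0,.064),(255,0,255))],'pics/ov2.png')
print(s['position'])
E
```

```text
[0.4439 0.0122 0.3061]
```

View pics/ov1.png

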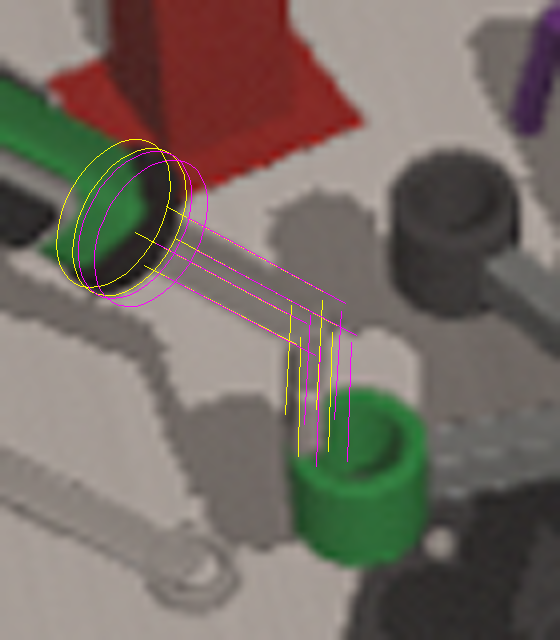

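View pics/ov2.png

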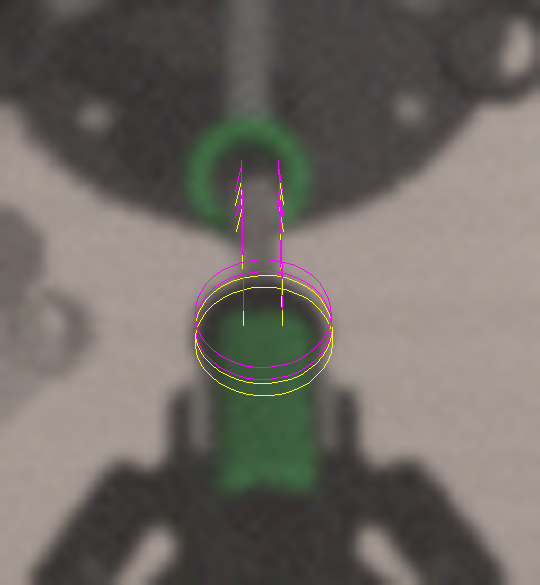

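```bash
python3 - <<'E'
from h import *
f=lambda b,sc,p:((p[0]+.5)/sc+b[0]-.5,(p[1]+.5)/sc+b[1]-.5)
t=f((260,190),9,(248,178));sd=f((220,160),8,(362,446))
print(atz('top',t,.15),atz('side',sd,.15),tri([('top',t),('side',sd)]))
z=np.load('pics/w12.npz');C=(z['K'],z['R'],z['t']);print('wrist',[atz('',p,.15,C) for p in((284,152),(283,155))],'sockets',atz('',(194,178),.15,C),atz('',(370,180),.15,C))
# green segmentation in top, fresh
im=np.load('pics/t4.npy').astype(int);g=(im[:,:,1]>im[:,:,0]+25)&(im[:,:,1]>im[:,:,2]+15);g[218:]=0
ys,xs=np.nonzero(g);print(xs.min(),xs.max(),ys.min(),ys.max(),len(xs))
E
python3 - <<'E'
import cv2
i=cv2.imread('pics/w12.png')[90:220,150:420];cv2.imwrite('pics/w12c.png',cv2.resize(i,None,fx=2.9,fy=2.9,interpolation=cv2.INTER_CUBIC))
E
```

```text
[0.5399 0.0155 0.15  ] [0.541  0.0108 0.15  ] [0.5413 0.0154 0.144 ]
wrist [array([0.5321, 0.0141, 0.15  ]), array([0.5359, 0.0132, 0.15  ])] sockets [ 0.5676 -0.0679  0.15  ] [0.5713 0.0933 0.15  ]
281 293 203 213 56
```

View pics/w12c.png

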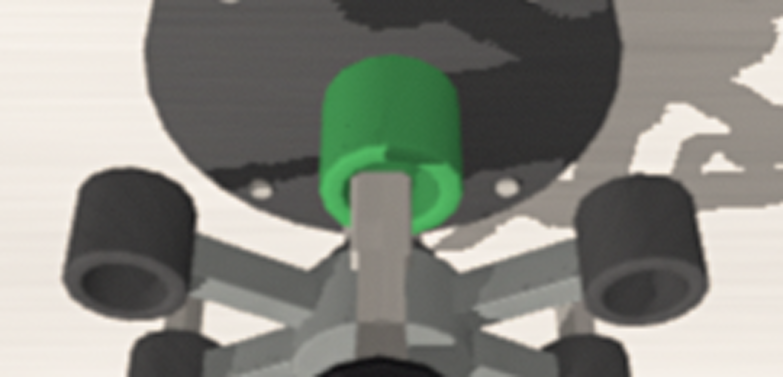

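```bash
cat >> h.py <<'E'
M=np.array([.5403,.0142,.150]);YW=-11.;TB=np.array([.001,0,.0565])
def goal(oz,th,ox,oy=0):
    F=frame(th,YW);O=M+frame(0,YW)@np.array([ox,oy,oz])/1000;return O+F@TB,toolR(F)
def where(s=None):
    s=s or state();F,O=barpose(s,*TB);d=frame(0,YW).T@(O-M)*1000;z=F[:,2]
    tip=frame(0,YW).T@(O+F@[-.035,0,-.107]-M)*1000
    print('t %.2f'%s['time_s'],'O rel M (yawed)',d,'lean',np.degrees(np.arctan2(-(frame(0,YW).T@z)[0],z[2])),'side',np.degrees(z@frame(0,YW)[:,1]),'yaw',np.degrees(np.arctan2(F[1,1],F[0,1]))-90,'tip',tip,'F',s['force'],'gap',s['finger_gap']);return d
E
python3 - <<'E'
from h import *
where();P,R=goal(112,45,-51);rem(P,R);plan(P,R,3)
E
```

```text
t 13.43 O rel M (yawed) [-57.9579 -13.1083 113.7111] lean 41.11866035427503 side -7.1226662984654405 yaw -0.14643549293828073 tip [-13.8285  -4.7569  10.4791] F [-0.1371  0.7473 -1.4431] gap 0.029717238701277057
t 13.425 pos [0.4441 0.0125 0.3066] F [-0.1371  0.7473 -1.4431] gap 0.029717238701277057
 trans [ 3.0267  7.9485 18.9128] rot [-7.4031  7.9393 -3.359 ]
  row [1.  2.6 6.3] [-2.5  2.6 -1.1]
  row [0.7 2.4 6.5] [-2.5  2.6 -1.1]
  row [0.3 2.1 6.6] [-2.5  2.6 -1.1]
```

Emit:
apply_moves:
  commands:
    - {"translation": [3,0,6],"rotation": [-2.5,2.6,-1.1],"fingers": 20}
    - {"translation": [1,1,6.5],"rotation": [-2.5,2.6,-1.1],"fingers": 20}
    - {"translation": [0,2,6.5],"rotation": [-2.5,2.6,-1.1],"fingers": 20}
    - {"translation": [0,0,0],"rotation": [0,0,0],"fingers": 20}

```text
time_s: 13.92
position: [0.4508, 0.0351, 0.3071]
orientation: [[0.695, 0.694, 0.188], [-0.132, -0.134, 0.982], [0.707, -0.707, -0.002]]
force: [0.6, 0.8, -1.9]
finger_gap: 0.0292
```

Run:
```python
from h import *
where();P,R=goal(112,45,-51);rem(P,R);print(state()['joint_pos'])
```

```text
t 13.93 O rel M (yawed) [-52.5674   3.5253 116.4365] lean 45.003156944785566 side -0.03384458549371161 yaw -10.862411056875871 tip [-1.65    3.4903 16.0302] F [ 0.5566  0.7529 -1.9194] gap 0.029231437756375177
t 13.925 pos [0.4508 0.0351 0.3071] F [ 0.5566  0.7529 -1.9194] gap 0.029231437756375177
 trans [-2.0357  4.2432 -3.4915] rot [-0.0338  0.1607  0.0032]
[-0.19   -0.8236  2.4039 -0.0011  0.7758 -1.5714]
```

Emit:
apply_moves:
  commands:
    - {"translation": [-2,4,-3.5],"rotation": [0,0,0],"fingers": 20}
    - {"translation": [0,0,0],"rotation": [0,0,0],"fingers": 20}

```text
time_s: 14.18
position: [0.4516, 0.0314, 0.3026]
orientation: [[0.696, 0.694, 0.186], [-0.13, -0.132, 0.983], [0.706, -0.708, -0.002]]
force: [-0.0, 0.1, -2.0]
finger_gap: 0.0293
```

```bash
cat > look.py <<'E'
from h import *
import sys
k=sys.argv[1]
s=state();where(s);B=barpose(s,*TB)
im=grab_frame('side');over('side',im,(220,150,290,230),7,[(B,(255,255,0))],f'pics/ovs{k}.png')
C=cal('wrist');im=grab_frame('wrist');over('',im,(200,60,370,260),3,[(B,(255,255,0))],f'pics/ovw{k}.png',C)
s=state();where(s)
E
python3 look.py 1
```

```text
t 14.18 O rel M (yawed) [-51.1444   0.138  111.8759] lean 44.941385287094334 side -0.13369431128397424 yaw -10.715755531870315 tip [-0.3351  0.2238 11.4149] F [-0.0308  0.0909 -2.0038] gap 0.02932828651162924
t 14.28 O rel M (yawed) [-50.8665   0.0579 112.6374] lean 45.01674466808666 side -0.11079392023517745 yaw -10.748628627035956 tip [ 0.0749  0.1153 12.2432] F [-0.8701 -0.6646 -0.9272] gap 0.02945354219110308
```

View pics/ovs1.png

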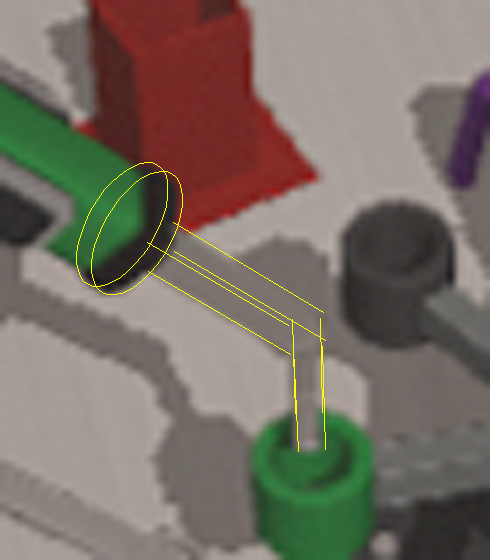

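View pics/ovw1.png

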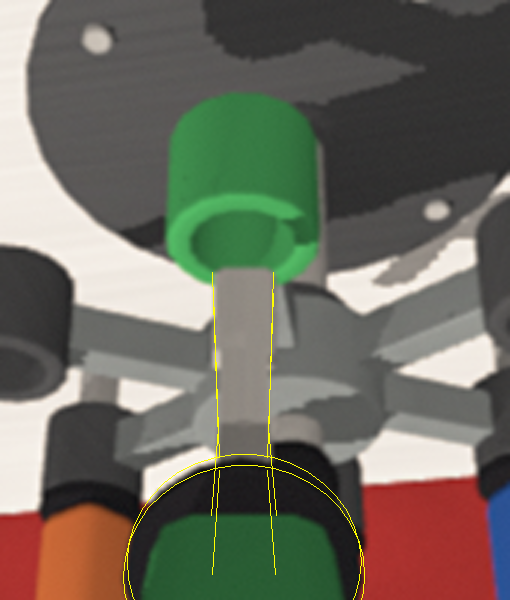

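Emit:
apply_moves:
  commands:
    - {"translation": [-6,6,0],"rotation": [0,0,0],"fingers": 20}
    - {"translation": [-6,6,0],"rotation": [0,0,0],"fingers": 20}
    - {"translation": [-4,4,0],"rotation": [0,0,0],"fingers": 20}
    - {"translation": [0,0,0],"rotation": [0,0,0],"fingers": 20}

```text
time_s: 14.78
position: [0.4516, 0.0305, 0.2785]
orientation: [[0.695, 0.694, 0.188], [-0.132, -0.134, 0.982], [0.707, -0.708, -0.002]]
force: [0.4, 0.9, -2.4]
finger_gap: 0.0291
```

```bash
cat > g.py <<'E'
from h import *
import sys
where();a=list(map(float,sys.argv[1:5]));P,R=goal(*a[:3]);rem(P,R);plan(P,R,int(a[3]))
E
python3 g.py 80 45 -51 3
```

```text
t 14.78 O rel M (yawed) [-51.0082  -0.861   87.7866] lean 44.95750139741917 side -0.0507964653086062 yaw -10.834906397408659 tip [ -0.1709  -0.8777 -12.6602] F [ 0.351   0.9391 -2.3782] gap 0.02914371672403541
t 14.775 pos [0.4516 0.0305 0.2785] F [ 0.351   0.9391 -2.3782] gap 0.02914371672403541
 trans [-5.5351  5.516   0.9207] rot [-0.0509  0.1826 -0.0424]
  row [-1.8  1.8  0.3] [-0.   0.1 -0. ]
  row [-1.8  1.8  0.3] [-0.   0.1 -0. ]
  row [-1.8  1.8  0.3] [-0.   0.1 -0. ]
```

Toe is in with no contact. I'll continue to depth 68.

Emit:
apply_moves:
  commands:
    - {"translation": [-5,5,0.5],"rotation": [0,0,0],"fingers": 20}
    - {"translation": [-5,5,0.3],"rotation": [0,0,0],"fingers": 20}
    - {"translation": [-3,3,0],"rotation": [0,0,0],"fingers": 20}
    - {"translation": [0,0,0],"rotation": [0,0,0],"fingers": 20}

```text
time_s: 15.28
position: [0.4517, 0.0315, 0.2588]
orientation: [[0.695, 0.694, 0.188], [-0.132, -0.134, 0.982], [0.707, -0.708, -0.002]]
force: [-0.3, -0.2, -0.8]
finger_gap: 0.0291
```

```bash
python3 g.py 62 42 -46 2; python3 look.py 2
```

```text
t 15.28 O rel M (yawed) [-51.0212   0.1191  68.1514] lean 44.96036530962262 side -0.06495057352926599 yaw -10.81424006741166 tip [ -0.1788   0.1196 -32.2928] F [-0.266  -0.2176 -0.7769] gap 0.029103913923575177
t 15.275 pos [0.4517 0.0315 0.2588] F [-0.266  -0.2176 -0.7769] gap 0.029103913923575177
 trans [ 2.1226  8.0277 -0.0749] rot [-0.0598  0.1993  2.9605]
  row [ 1.1  4.  -0. ] [-0.   0.1  1.5]
  row [ 1.2  4.  -0. ] [-0.   0.1  1.5]
t 15.28 O rel M (yawed) [-51.0212   0.1191  68.1514] lean 44.96036530962262 side -0.06495057352926599 yaw -10.81424006741166 tip [ -0.1788   0.1196 -32.2928] F [-0.266  -0.2176 -0.7769] gap 0.029103913923575177
t 15.38 O rel M (yawed) [-50.7448   0.0972  68.8689] lean 45.01811742253211 side -0.06277861993897785 yaw -10.815089172045944 tip [  0.1988   0.0931 -31.524 ] F [ 0.6166 -0.2138 -0.876 ] gap 0.02942105506568976
```

View pics/ovw2.png

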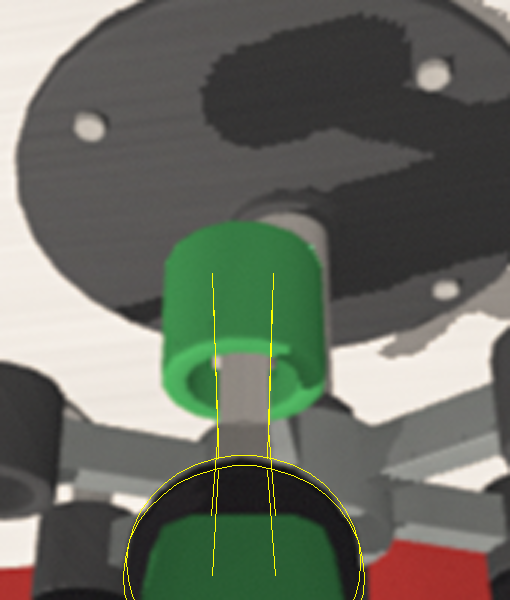

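View pics/ovs2.png

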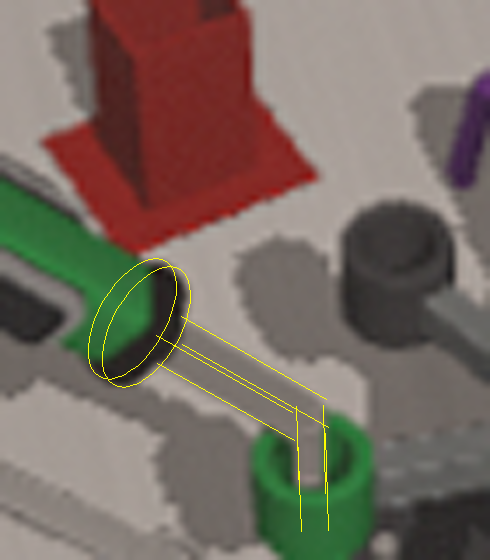

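Emit:
apply_moves:
  commands:
    - {"translation": [1,4,0],"rotation": [0,0.1,1.5],"fingers": 20}
    - {"translation": [1,4,0],"rotation": [0,0.1,1.5],"fingers": 20}
    - {"translation": [0,0,0],"rotation": [0,0,0],"fingers": 20}

```text
time_s: 15.75
position: [0.4596, 0.0299, 0.2563]
orientation: [[0.729, 0.657, 0.19], [-0.142, -0.127, 0.982], [0.67, -0.743, 0.001]]
force: [0.7, 0.0, -1.9]
finger_gap: 0.0296
```

```bash
python3 g.py 56 36 -40 3; python3 -c "
import numpy as np
p=np.load('path.npy')
for q in p[25:75:2]:print(np.round(q,2))"
```

```text
t 15.75 O rel M (yawed) [-45.1015   0.101   63.6805] lean 42.03693029355637 side -0.05588462617623885 yaw -10.967966161282007 tip [  0.5518   0.2098 -39.2261] F [ 0.7119  0.0136 -1.9422] gap 0.029554748831272536
t 15.75 pos [0.4596 0.0299 0.2563] F [ 0.7119  0.0136 -1.9422] gap 0.029554748831272536
 trans [ 4.5825  9.5388 -0.0545] rot [-0.0562 -0.0043  6.0369]
  row [ 1.5  3.2 -0. ] [-0. -0.  2.]
  row [ 1.6  3.1 -0. ] [-0. -0.  2.]
  row [ 1.7  3.1 -0. ] [-0. -0.  2.]
[ 67.   45.  -51.    6.9]
[ 65.    44.   -49.     6.39]
[ 63.    43.   -47.     5.73]
[ 61.    41.   -45.     6.17]
[ 59.    39.   -43.     5.14]
[ 57.    37.   -41.     4.11]
[ 55.    35.   -39.     3.45]
[ 55.    34.   -37.     3.28]
[ 53.   32.  -35.    3.3]
[ 53.    30.   -33.     2.64]
[ 53.    29.   -31.     2.53]
[ 51.    27.   -29.     2.71]
[ 50.    25.   -27.     2.19]
[ 50.    24.   -25.     2.07]
[ 50.    22.   -23.     2.37]
[ 49.   20.  -21.    2.7]
[ 48.    18.   -19.     2.78]
[ 46.    16.   -17.     2.56]
[ 46.   15.  -15.    2.7]
[ 45.    13.   -13.     3.16]
[ 43.    11.   -11.     3.64]
[41.    9.   -9.    3.98]
[39.    7.   -7.    4.32]
[37.    5.   -5.    4.81]
[35.    3.   -3.    5.44]
```

Emit:
apply_moves:
  commands:
    - {"translation": [1.5,3,0],"rotation": [0,0,2],"fingers": 20}
    - {"translation": [1.5,3,0],"rotation": [0,0,2],"fingers": 20}
    - {"translation": [1.5,3,0],"rotation": [0,0,2],"fingers": 20}
    - {"translation": [0,0,0],"rotation": [0,0,0],"fingers": 20}

```text
time_s: 16.25
position: [0.469, 0.0282, 0.2525]
orientation: [[0.795, 0.576, 0.19], [-0.154, -0.111, 0.982], [0.587, -0.81, 0.001]]
force: [0.4, -0.3, -2.2]
finger_gap: 0.0296
```

```bash
python3 g.py 53 32 -35 2; python3 look.py 3
```

```text
t 16.25 O rel M (yawed) [-40.3195   0.2097  56.1545] lean 35.93741519035188 side -0.06424071447355119 yaw -10.95227017346879 tip [ -5.8592   0.3221 -51.0204] F [ 0.3935 -0.3197 -2.1922] gap 0.029591480504432163
t 16.25 pos [0.469  0.0282 0.2525] F [ 0.3935 -0.3197 -2.1922] gap 0.029591480504432163
 trans [ 6.3329  5.8779 -0.1545] rot [-0.0638  0.0146  3.9374]
  row [ 3.2  2.9 -0.1] [-0.  0.  2.]
  row [ 3.3  2.8 -0.1] [-0.  0.  2.]
t 16.25 O rel M (yawed) [-40.3195   0.2097  56.1545] lean 35.93741519035188 side -0.06424071447355119 yaw -10.95227017346879 tip [ -5.8592   0.3221 -51.0204] F [ 0.3935 -0.3197 -2.1922] gap 0.029591480504432163
t 16.35 O rel M (yawed) [-40.8477   0.3068  55.7314] lean 35.92328607294757 side -0.07108986518681135 yaw -10.941008140132254 tip [ -6.4138   0.4265 -51.452 ] F [-0.803   0.6504 -1.6018] gap 0.029139319762962752
```

View pics/ovw3.png

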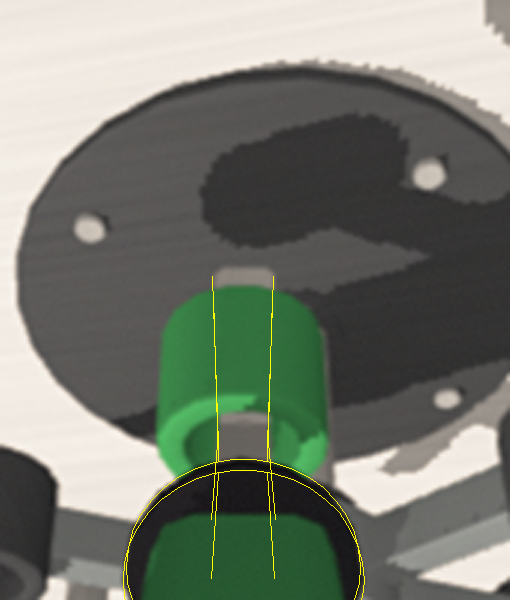

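View pics/ovs3.png

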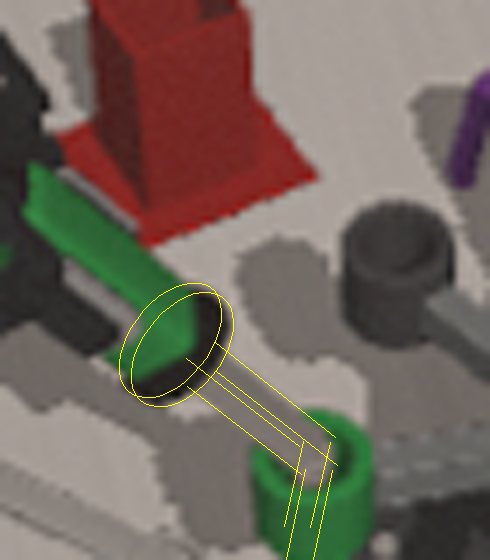

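Emit:
apply_moves:
  commands:
    - {"translation": [3.5,2.7,-0.1],"rotation": [0,0,2],"fingers": 20}
    - {"translation": [3.3,2.7,0],"rotation": [0,0,2],"fingers": 20}
    - {"translation": [0,0,0],"rotation": [0,0,0],"fingers": 20}

```text
time_s: 16.73
position: [0.4763, 0.027, 0.2511]
orientation: [[0.833, 0.519, 0.189], [-0.161, -0.099, 0.982], [0.529, -0.849, 0.001]]
force: [-0.4, 0.8, -1.7]
finger_gap: 0.0294
```

```bash
python3 g.py 51 27 -29 2
```

```text
t 16.73 O rel M (yawed) [-36.2976   0.4289  52.5901] lean 31.91168850008284 side -0.08257864650674737 yaw -10.916707271071331 tip [ -9.4464   0.5545 -56.7396] F [-0.3607  0.819  -1.7013] gap 0.029388490455057842
t 16.725 pos [0.4763 0.027  0.2511] F [-0.3607  0.819  -1.7013] gap 0.029388490455057842
 trans [10.1877  5.4999 -0.3645] rot [-0.0805  0.0502  4.9117]
  row [ 5.1  2.7 -0.2] [-0.   0.   2.5]
  row [ 5.2  2.5 -0.2] [-0.   0.   2.5]
```

Emit:
apply_moves:
  commands:
    - {"translation": [4,1.6,-0.2],"rotation": [0,0,1.4],"fingers": 20}
    - {"translation": [3.7,1.8,-0.2],"rotation": [0,0,1.8],"fingers": 20}
    - {"translation": [3.5,1.8,0],"rotation": [0,0,1.8],"fingers": 20}
    - {"translation": [0,0,0],"rotation": [0,0,0],"fingers": 20}

```text
time_s: 17.23
position: [0.4887, 0.0242, 0.2524]
orientation: [[0.877, 0.441, 0.189], [-0.169, -0.084, 0.982], [0.449, -0.894, 0.001]]
force: [1.2, 0.2, -2.0]
finger_gap: 0.0292
```

```bash
python3 g.py 50 22 -23 3; python3 look.py 4
```

```text
t 17.23 O rel M (yawed) [-28.0698   0.0847  51.4191] lean 26.67422979774642 side -0.08126508384919305 yaw -10.906472021564554 tip [-11.3107   0.1975 -59.9053] F [ 1.2481  0.2134 -2.0385] gap 0.029177626155873087
t 17.225 pos [0.4887 0.0242 0.2524] F [ 1.2481  0.2134 -2.0385] gap 0.029177626155873087
 trans [ 8.494   3.8133 -0.0206] rot [-0.0786  0.0671  4.6743]
  row [ 2.8  1.3 -0. ] [-0.   0.   1.6]
  row [ 2.9  1.2 -0. ] [-0.   0.   1.6]
  row [ 2.9  1.1 -0. ] [-0.   0.   1.6]
t 17.23 O rel M (yawed) [-28.0698   0.0847  51.4191] lean 26.67422979774642 side -0.08126508384919305 yaw -10.906472021564554 tip [-11.3107   0.1975 -59.9053] F [ 1.2481  0.2134 -2.0385] gap 0.029177626155873087
t 17.32 O rel M (yawed) [-28.7516   0.1472  50.8855] lean 26.65955997296248 side -0.08471555906876586 yaw -10.90192394050004 tip [-12.0211   0.2644 -60.4432] F [ 0.6467 -0.1448 -2.3557] gap 0.029504427970447857
```

View pics/ovs4.png

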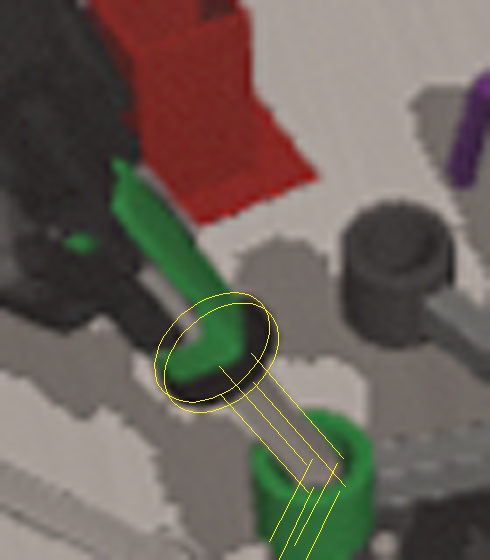

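Emit:
apply_moves:
  commands:
    - {"translation": [3.2,1,0],"rotation": [0,0,1.6],"fingers": 20}
    - {"translation": [3,1,0],"rotation": [0,0,1.6],"fingers": 20}
    - {"translation": [3,1,0],"rotation": [0,0,1.5],"fingers": 20}
    - {"translation": [0,0,0],"rotation": [0,0,0],"fingers": 20}

```text
time_s: 17.82
position: [0.4982, 0.0225, 0.2531]
orientation: [[0.913, 0.363, 0.189], [-0.176, -0.069, 0.982], [0.369, -0.929, 0.001]]
force: [-0.3, 0.2, -1.5]
finger_gap: 0.0298
```

```bash
python3 g.py 47 17 -18 3
```

```text
t 17.82 O rel M (yawed) [-22.9834   0.1936  50.2155] lean 21.655856258744915 side -0.07892743874352387 yaw -10.896283054943623 tip [-16.0266   0.292  -62.1481] F [-0.261   0.1719 -1.4837] gap 0.029783127700110098
t 17.825 pos [0.4982 0.0225 0.2531] F [-0.261   0.1719 -1.4837] gap 0.029783127700110098
 trans [ 8.0276  5.095  -0.1355] rot [-0.0756  0.0834  4.6559]
  row [ 2.7  1.7 -0. ] [-0.   0.   1.6]
  row [ 2.7  1.6 -0. ] [-0.   0.   1.6]
  row [ 2.8  1.6 -0. ] [-0.   0.   1.6]
```

Emit:
apply_moves:
  commands:
    - {"translation": [2.7,1.7,0],"rotation": [0,0,1.6],"fingers": 20}
    - {"translation": [2.7,1.6,0],"rotation": [0,0,1.6],"fingers": 20}
    - {"translation": [2.8,1.5,0],"rotation": [0,0,1.5],"fingers": 20}
    - {"translation": [0,0,0],"rotation": [0,0,0],"fingers": 20}

```text
time_s: 18.32
position: [0.5082, 0.0206, 0.2511]
orientation: [[0.941, 0.281, 0.189], [-0.181, -0.053, 0.982], [0.286, -0.958, 0.001]]
force: [0.3, -0.3, -1.3]
finger_gap: 0.0294
```

```bash
python3 g.py 42 10 -10 4; python3 look.py 5
```

```text
t 18.32 O rel M (yawed) [-17.5632   0.184   46.7192] lean 16.622615570820326 side -0.07163773838060689 yaw -10.897182491082376 tip [-20.4913   0.2653 -65.8216] F [ 0.3133 -0.2552 -1.3392] gap 0.029405885454564358
t 18.325 pos [0.5082 0.0206 0.2511] F [ 0.3133 -0.2552 -1.3392] gap 0.029405885454564358
 trans [12.4063  7.1777 -0.1424] rot [-0.0666  0.09    6.6227]
  row [ 3.1  1.8 -0. ] [-0.   0.   1.7]
  row [ 3.2  1.7 -0. ] [-0.   0.   1.7]
  row [ 3.2  1.6 -0. ] [-0.   0.   1.7]
  row [ 3.2  1.5 -0. ] [-0.   0.   1.7]
t 18.32 O rel M (yawed) [-17.5632   0.184   46.7192] lean 16.622615570820326 side -0.07163773838060689 yaw -10.897182491082376 tip [-20.4913   0.2653 -65.8216] F [ 0.3133 -0.2552 -1.3392] gap 0.029405885454564358
t 18.43 O rel M (yawed) [-18.0214   0.2926  46.5914] lean 16.63985297246468 side -0.07713873491220002 yaw -10.886643975380053 tip [-20.9157   0.3785 -65.9502] F [ 0.1063  0.283  -2.3787] gap 0.029328410982630802
```

View pics/ovs5.png

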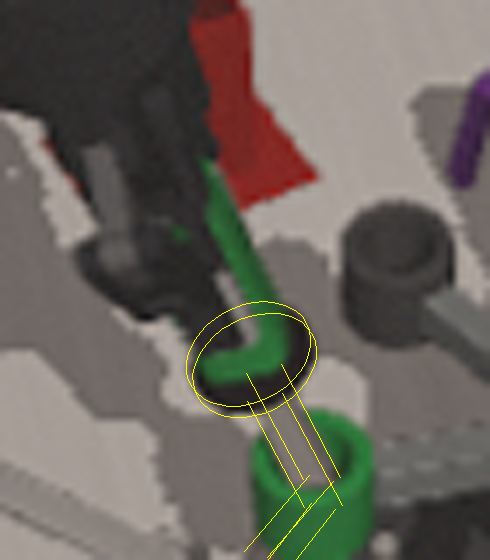

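Emit:
apply_moves:
  commands:
    - {"translation": [3.3,1.7,0],"rotation": [0,0,1.6],"fingers": 20}
    - {"translation": [3.2,1.7,0],"rotation": [0,0,1.7],"fingers": 20}
    - {"translation": [3.2,1.6,0],"rotation": [0,0,1.7],"fingers": 20}
    - {"translation": [3.2,1.5,0],"rotation": [0,0,1.7],"fingers": 20}
    - {"translation": [0,0,0],"rotation": [0,0,0],"fingers": 20}

```text
time_s: 19.05
position: [0.5227, 0.0178, 0.2477]
orientation: [[0.968, 0.162, 0.189], [-0.187, -0.03, 0.982], [0.165, -0.986, 0.001]]
force: [-0.2, -0.5, -2.2]
finger_gap: 0.0292
```

```bash
python3 g.py 34 2 -2 4
```

```text
t 19.05 O rel M (yawed) [-9.5956  0.2637 41.7616] lean 9.50202151350606 side -0.06278027106729685 yaw -10.89522578750919 tip [-26.4515   0.3225 -69.5482] F [-0.1606 -0.5059 -2.2178] gap 0.02921533969258579
t 19.05 pos [0.5227 0.0178 0.2477] F [-0.1606 -0.5059 -2.2178] gap 0.02921533969258579
 trans [13.5779  9.5229 -0.2366] rot [-0.0564  0.0997  7.5021]
  row [ 3.4  2.4 -0.1] [-0.   0.   1.9]
  row [ 3.5  2.3 -0.1] [-0.   0.   1.9]
  row [ 3.5  2.2 -0.1] [-0.   0.   1.9]
  row [ 3.6  2.  -0.1] [-0.   0.   1.9]
```

Emit:
apply_moves:
  commands:
    - {"translation": [3.4,2.4,-0.1],"rotation": [0,0,1.9],"fingers": 20}
    - {"translation": [3.5,2.3,-0.1],"rotation": [0,0,1.9],"fingers": 20}
    - {"translation": [3.5,2.2,0],"rotation": [0,0,1.9],"fingers": 20}
    - {"translation": [3.5,2,0],"rotation": [0,0,1.8],"fingers": 20}
    - {"translation": [0,0,0],"rotation": [0,0,0],"fingers": 20}

```text
time_s: 19.68
position: [0.5385, 0.0146, 0.2396]
orientation: [[0.982, 0.026, 0.189], [-0.189, -0.004, 0.982], [0.026, -1.0, 0.001]]
force: [0.6, 0.6, -1.5]
finger_gap: 0.0293
```

```bash
python3 g.py 14 0 0 3;  python3 look.py 6
```

```text
t 19.68 O rel M (yawed) [-1.3433  0.0613 33.1101] lean 1.4796095535227658 side -0.05035243489254035 yaw -10.896756697195983 tip [-33.5687   0.093  -74.758 ] F [ 0.6304  0.6081 -1.4856] gap 0.02934215488149528
t 19.675 pos [0.5385 0.0146 0.2396] F [ 0.6304  0.6081 -1.4856] gap 0.02934215488149528
 trans [ 2.3079 19.183  -0.0344] rot [-0.049   0.1026  1.4797]
  row [ 0.8  6.4 -0. ] [-0.   0.   0.5]
  row [ 0.8  6.4 -0. ] [-0.   0.   0.5]
  row [ 0.9  6.4 -0. ] [-0.   0.   0.5]
t 19.68 O rel M (yawed) [-1.3433  0.0613 33.1101] lean 1.4796095535227658 side -0.05035243489254035 yaw -10.896756697195983 tip [-33.5687   0.093  -74.758 ] F [ 0.6304  0.6081 -1.4856] gap 0.02934215488149528
t 19.77 O rel M (yawed) [-1.7631  0.12   33.3226] lean 1.5229447078744847 side -0.05010690310902555 yaw -10.889722435704527 tip [-33.9069   0.147  -74.5699] F [-0.4171  0.7318 -1.4094] gap 0.029666823104084316
```

View pics/ovs6.png

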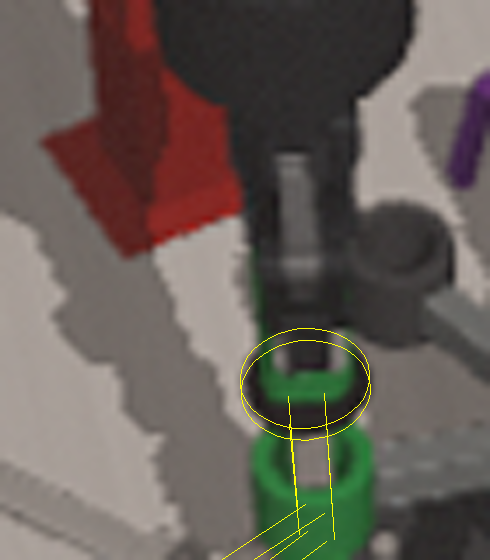

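View pics/ovw6.png

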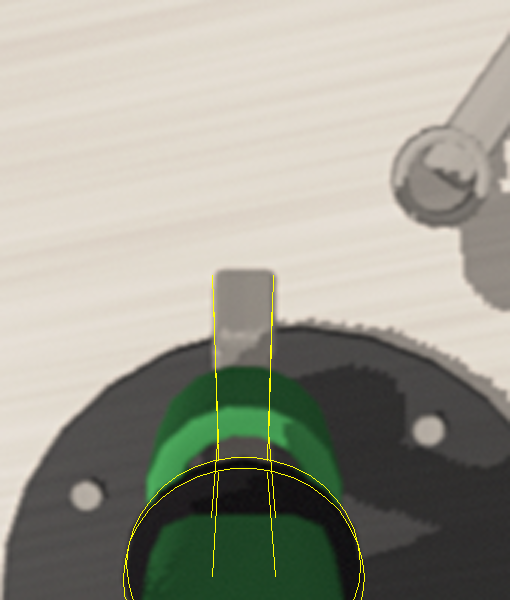

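Emit:
apply_moves:
  commands:
    - {"translation": [0.8,6.4,0],"rotation": [0,0,0.5],"fingers": 20}
    - {"translation": [0.7,6.4,0],"rotation": [0,0,0.5],"fingers": 20}
    - {"translation": [0.7,6.4,0],"rotation": [0,0,0.5],"fingers": 20}
    - {"translation": [0,0,0],"rotation": [0,0,0],"fingers": 20}

```text
time_s: 20.27
position: [0.54, 0.0145, 0.219]
orientation: [[0.982, -0.002, 0.189], [-0.189, 0.001, 0.982], [-0.002, -1.0, 0.001]]
force: [0.0, 0.3, -2.0]
finger_gap: 0.0294
```

```bash
python3 g.py 4 0 0 3
```

```text
t 20.27 O rel M (yawed) [-1.499   0.2981 12.5179] lean -0.11133392788772921 side -0.047484003611508174 yaw -10.87582211232126 tip [-36.7067   0.3109 -94.4139] F [ 0.0362  0.3201 -1.9957] gap 0.029365326207458884
t 20.275 pos [0.54   0.0145 0.219 ] F [ 0.0362  0.3201 -1.9957] gap 0.029365326207458884
 trans [ 1.4052  8.5129 -0.2636] rot [-0.0476  0.1242 -0.1113]
  row [ 0.5  2.8 -0.1] [-0.  0. -0.]
  row [ 0.5  2.8 -0.1] [-0.  0. -0.]
  row [ 0.5  2.8 -0.1] [-0.  0. -0.]
```

Emit:
apply_moves:
  commands:
    - {"translation": [0.8,2.8,-0.1],"rotation": [0,0,0],"fingers": 20}
    - {"translation": [0.6,2.8,-0.1],"rotation": [0,0,0],"fingers": 20}
    - {"translation": [0.4,2.8,0],"rotation": [0,0,0],"fingers": 20}
    - {"translation": [0,0,0],"rotation": [0,0,0],"fingers": 20}

```text
time_s: 20.78
position: [0.5419, 0.014, 0.2103]
orientation: [[0.982, -0.001, 0.189], [-0.189, 0.001, 0.982], [-0.001, -1.0, 0.001]]
force: [0.5, 0.1, -1.9]
finger_gap: 0.0291
```

```bash
python3 g.py 0 0 0 2;python3 look.py 7
```

```text
t 20.77 O rel M (yawed) [0.5783 0.1255 3.8285] lean -0.07349996454764737 side -0.04944341935429149 yaw -10.870826861833294 tip [ -34.5589    0.1389 -103.1265] F [ 0.5205  0.1334 -1.8991] gap 0.029149384244641315
t 20.775 pos [0.5419 0.014  0.2103] F [ 0.5205  0.1334 -1.8991] gap 0.029149384244641315
 trans [-0.646   3.8279 -0.0809] rot [-0.0495  0.1292 -0.0734]
  row [-0.3  1.9 -0. ] [-0.   0.1 -0. ]
  row [-0.3  1.9 -0. ] [-0.   0.1 -0. ]
t 20.77 O rel M (yawed) [0.5783 0.1255 3.8285] lean -0.07349996454764737 side -0.04944341935429149 yaw -10.870826861833294 tip [ -34.5589    0.1389 -103.1265] F [ 0.5205  0.1334 -1.8991] gap 0.029149384244641315
t 20.88 O rel M (yawed) [0.7909 0.0839 4.1463] lean -0.04126446871805254 side -0.04674409211986424 yaw -10.8759200426435 tip [ -34.2861    0.0953 -102.8285] F [-1.0427  0.5773 -2.0999] gap 0.029559706205801773
```

View pics/ovs7.png

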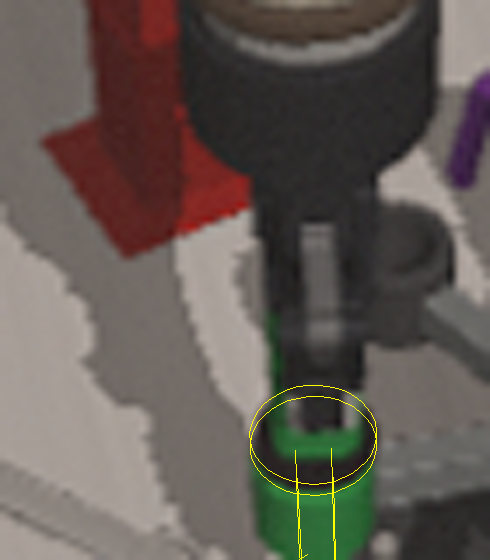

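View pics/ovw7.png

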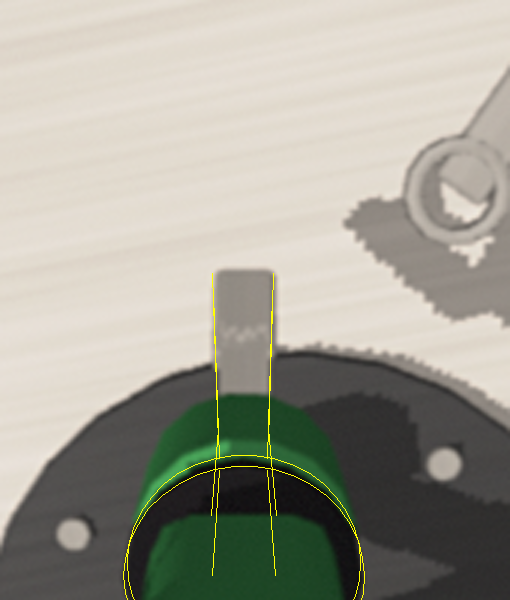

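Nearly seated, with no contact yet. I'll lower in 2 mm steps and watch the force.

Emit:
apply_moves:
  commands:
    - {"translation": [-0.4,2,0],"rotation": [0,0,0],"fingers": 20}
    - {"translation": [-0.2,2,0],"rotation": [0,0,0],"fingers": 20}
    - {"translation": [0,0.5,0],"rotation": [0,0,0],"fingers": 20}

```text
time_s: 21.25
position: [0.5416, 0.014, 0.2062]
orientation: [[0.982, 0.0, 0.189], [-0.189, 0.001, 0.982], [-0.0, -1.0, 0.001]]
force: [-0.6, 0.2, -0.9]
finger_gap: 0.029
```

```bash
python3 g.py 0 0 0 2
```

```text
t 21.25 O rel M (yawed) [ 0.3183  0.1193 -0.339 ] lean -0.006963978214738258 side -0.04746276421713806 yaw -10.871354515403794 tip [ -34.6946    0.1294 -107.3348] F [-0.6347  0.1625 -0.8786] gap 0.029032793765215375
t 21.25 pos [0.5416 0.014  0.2062] F [-0.6347  0.1625 -0.8786] gap 0.029032793765215375
 trans [-0.3254 -0.3392 -0.0737] rot [-0.0475  0.1286 -0.0069]
  row [-0.2 -0.2 -0. ] [-0.   0.1 -0. ]
  row [-0.2 -0.2 -0. ] [-0.   0.1 -0. ]
```

Emit:
apply_moves:
  commands:
    - {"translation": [0,1,0],"rotation": [0,0,0],"fingers": 20}
    - {"translation": [0,1,0],"rotation": [0,0,0],"fingers": 20}
    - {"translation": [0,0,0],"rotation": [0,0,0],"fingers": 20}

```text
time_s: 21.62
position: [0.5418, 0.014, 0.2046]
orientation: [[0.982, 0.0, 0.189], [-0.189, 0.001, 0.982], [0.0, -1.0, 0.001]]
force: [0.0, -0.3, -2.0]
finger_gap: 0.0295
```

```bash
python3 g.py 0 0 0 2; python3 look.py 8
```

```text
t 21.62 O rel M (yawed) [ 0.4779  0.1554 -1.8617] lean 0.01579273148536501 side -0.04545590919059628 yaw -10.867069226179154 tip [ -34.4925    0.1591 -108.8714] F [ 0.0007 -0.2671 -2.0248] gap 0.029525187550390273
t 21.625 pos [0.5418 0.014  0.2046] F [ 0.0007 -0.2671 -2.0248] gap 0.029525187550390273
 trans [-0.4621 -1.8617 -0.1104] rot [-0.0454  0.1329  0.0158]
  row [-0.2 -0.9 -0.1] [-0.   0.1  0. ]
  row [-0.2 -0.9 -0.1] [-0.   0.1  0. ]
t 21.62 O rel M (yawed) [ 0.4779  0.1554 -1.8617] lean 0.01579273148536501 side -0.04545590919059628 yaw -10.867069226179154 tip [ -34.4925    0.1591 -108.8714] F [ 0.0007 -0.2671 -2.0248] gap 0.029525187550390273
t 21.73 O rel M (yawed) [ 0.4704  0.1249 -1.8885] lean 0.013498450064938583 side -0.04548678655202318 yaw -10.870008322424965 tip [ -34.5043    0.1304 -108.8967] F [-0.2335  0.5492 -0.7924] gap 0.02860518241154562
```

View pics/ovs8.png

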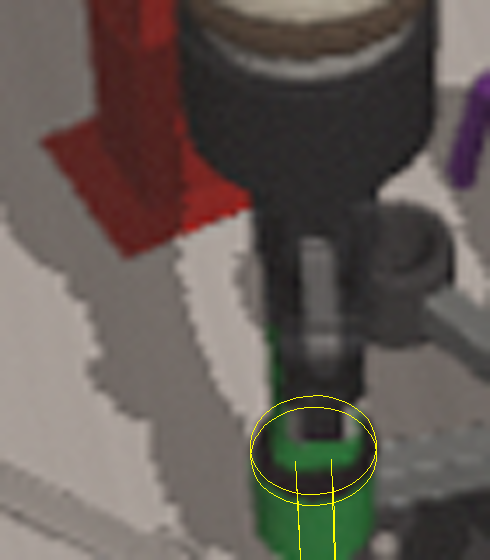

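Emit:
apply_moves:
  commands:
    - {"translation": [0,1,0],"rotation": [0,0,0],"fingers": 20}
    - {"translation": [0,1,0],"rotation": [0,0,0],"fingers": 20}
    - {"translation": [0,0,0],"rotation": [0,0,0],"fingers": 20}

```text
time_s: 22.1
position: [0.5419, 0.014, 0.2046]
orientation: [[0.982, 0.001, 0.188], [-0.188, 0.0, 0.982], [0.001, -1.0, 0.001]]
force: [0.3, 0.6, -1.6]
finger_gap: 0.0291
```

```bash
python3 g.py 0 0 0 2
```

```text
t 22.10 O rel M (yawed) [ 0.6076  0.1737 -1.8947] lean 0.03783185090531465 side -0.03235528069349573 yaw -10.858867302902368 tip [ -34.3216    0.148  -108.9179] F [ 0.2821  0.6258 -1.6377] gap 0.02912721114282841
t 22.1 pos [0.5419 0.014  0.2046] F [ 0.2821  0.6258 -1.6377] gap 0.02912721114282841
 trans [-0.5694 -1.8945 -0.1418] rot [-0.0323  0.1411  0.0379]
  row [-0.3 -0.9 -0.1] [-0.   0.1  0. ]
  row [-0.3 -0.9 -0.1] [-0.   0.1  0. ]
```

Emit:
apply_moves:
  commands:
    - {"translation": [0,2,0],"rotation": [0,0,0],"fingers": 20}
    - {"translation": [0,3,0],"rotation": [0,0,0],"fingers": 20}

```text
time_s: 22.35
position: [0.5422, 0.0141, 0.2044]
orientation: [[0.982, 0.001, 0.188], [-0.188, -0.0, 0.982], [0.001, -1.0, -0.0]]
force: [-11.7, 1.7, 21.7]
finger_gap: 0.0292
```

```bash
python3 g.py 0 0 0 2
```

```text
t 22.35 O rel M (yawed) [ 0.9193  0.2025 -2.0568] lean 0.06785079983131191 side 0.0025485260119763736 yaw -10.8323736168187 tip [ -33.9538    0.0953 -109.0982] F [-11.7288   1.6802  21.6859] gap 0.02923688980767727
t 22.35 pos [0.5422 0.0141 0.2044] F [-11.7288   1.6802  21.6859] gap 0.02923688980767727
 trans [-0.8505 -2.0567 -0.2055] rot [0.0026 0.1676 0.0678]
  row [-0.4 -1.  -0.1] [0.  0.1 0. ]
  row [-0.4 -1.  -0.1] [0.  0.1 0. ]
```

Emit:
apply_moves:
  commands:
    - {"translation": [0,0,0],"rotation": [0,0,0],"fingers": 20}
    - {"translation": [0,0,0],"rotation": [0,0,0],"fingers": 20}
    - {"translation": [0,0,0],"rotation": [0,0,0],"fingers": 60}
    - {"translation": [0,0,0],"rotation": [0,0,0],"fingers": 80}
    - {"translation": [0,0,0],"rotation": [0,0,0],"fingers": 80}

```text
time_s: 22.98
position: [0.5424, 0.0139, 0.204]
orientation: [[0.982, 0.002, 0.188], [-0.188, -0.0, 0.982], [0.002, -1.0, 0.0]]
force: [-0.2, 0.2, 0.8]
finger_gap: 0.0797
```

```bash
python3 look.py 9
```

```text
t 22.98 O rel M (yawed) [ 1.2609  0.1566 -2.5249] lean 0.11150421411537388 side -0.002620543927570423 yaw -10.839319154778977 tip [ -33.5307    0.0633 -109.5928] F [-0.184   0.2313  0.8414] gap 0.07965805804975934
t 23.07 O rel M (yawed) [ 1.2696  0.1511 -2.4654] lean 0.1158330123634734 side -0.0020600394052388005 yaw -10.842933062978872 tip [ -33.5139    0.059  -109.5359] F [-0.4078  0.4137 -0.5063] gap 0.07992878695218049
```

View pics/ovw9.png

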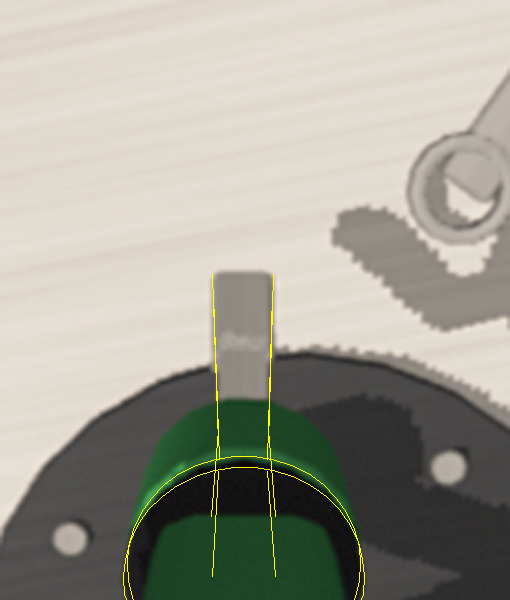

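View pics/ovs9.png

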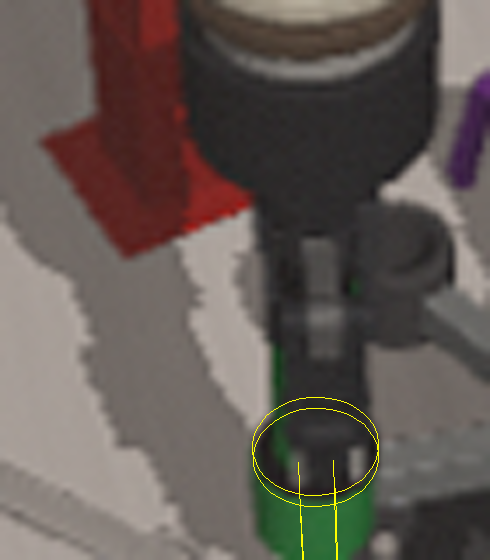

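Bar is released and stayed put. Now I retreat straight up, then back, so the cameras can see it.

Emit:
apply_moves:
  commands:
    - {"translation": [0,-15,0],"rotation": [0,0,0],"fingers": 82}
    - {"translation": [0,-30,0],"rotation": [0,0,0],"fingers": 82}
    - {"translation": [0,-40,0],"rotation": [0,0,0],"fingers": 82}
    - {"translation": [0,-40,0],"rotation": [0,0,0],"fingers": 82}
    - {"translation": [-30,-20,0],"rotation": [0,0,0],"fingers": 82}
    - {"translation": [-45,0,0],"rotation": [0,0,0],"fingers": 82}
    - {"translation": [-45,0,0],"rotation": [0,0,0],"fingers": 82}
    - {"translation": [0,0,0],"rotation": [0,0,0],"fingers": 82}

```text
time_s: 24.08
position: [0.4219, 0.037, 0.3626]
orientation: [[0.982, 0.013, 0.188], [-0.188, -0.003, 0.982], [0.013, -1.0, -0.0]]
force: [-0.1, 0.6, 0.4]
finger_gap: 0.082
```

Run:
```python
from h import *
s=state();print(s['time_s'],s['position'],s['force'])
im=grab_frame('side')
F=frame(0,YW)
over('side',im,(210,130,360,250),5,[((F,M),(255,255,0))],'pics/f1.png')
save('','pics/f1r.png',im)
im=grab_frame('top')
over('top',im,(230,150,340,260),5,[((F,M),(255,255,0))],'pics/f2.png')
C=cal('wrist');im=grab_frame('wrist');save('','pics/f3.png',im)
```

```text
24.075 [0.4219 0.037  0.3626] [-0.128   0.6041  0.4445]
```

View pics/f1.png

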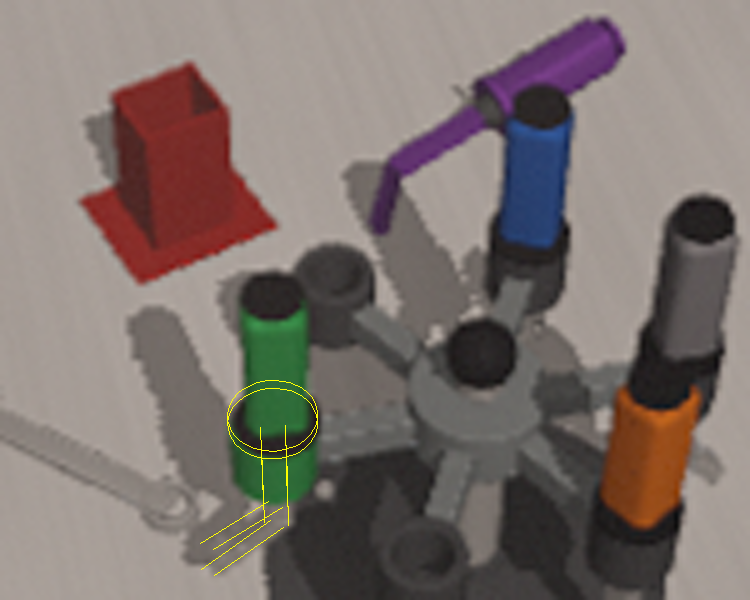

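View pics/f2.png

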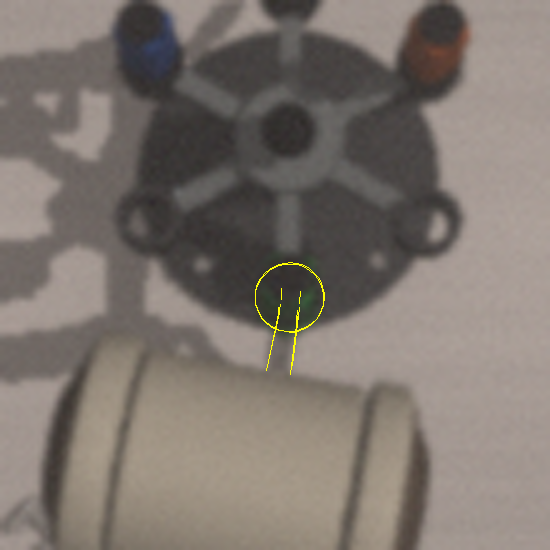

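View pics/f3.png

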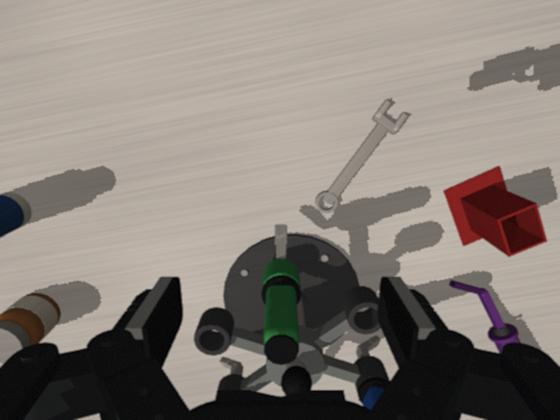

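View pics/f1r.png

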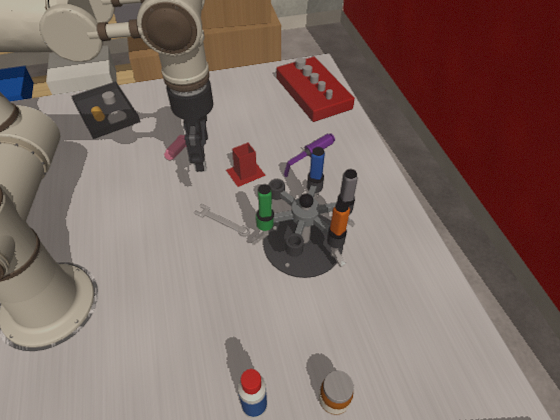

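The bar hangs upright with its collar on the green socket, which lies straight in front of the knob. The other objects haven't moved, so I'm handing in.

```bash
python3 -c "
from plant import *
print(close_job())"
```

```text
the job is handed in; nothing more can be done
None
```

I finished the task and handed it in at about 24 s of the allowed 69 s. The interface gave no verdict.

**What I did:**
- **Stand:** I pushed it clockwise by its green socket with the closed gripper until the socket faced front. It ended within about 2° of the target.
- **Bar:** I gripped the green bar along its handle and lifted it straight up out of the red pot. I fed the toe into the socket at a 45° lean and straightened the bar in small steps. While still holding it, I lowered it until the collar touched, with about 22 N of contact force. Then I released it and backed off.

**Last checks:**
- **Bar and stand:** In the side, top and wrist views the bar hangs upright with its collar flat on the green socket. The socket lies straight in front of the knob.
- **Other objects:** The spray can and jar looked unmoved in the side view. The wrench did too in the side and wrist views.
- **Robot:** It is clear of everything, and the measured tool force is about zero.

**Disagreements:**
- The collar seated about 2 mm lower than my estimate of the bar's position in the gripper predicted. I put that down to error in the estimate, because the images show it flat on the socket.
- The side camera read y about 3–4 mm lower than the top camera, and the wrist camera mostly agreed with the top. I used the top and wrist values.

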